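# Post the spent filter cartridge from the drawer into the returns box

## Robot

A 6-joint arm with a two-finger parallel gripper is mounted at the origin on the work surface. World frame = base frame: x ahead of the robot, y to its left, z up, the work surface at z = 0. Lengths are in m, angles in rad, forces in N, time in s.
With the tool pointing down it reaches from about 0.275 to 0.75 m from the base axis. Payload 10.2 kg.
Tool frame: the origin (TCP) lies between the finger pads; the fingertips stand ctrl.nose_length ahead of it and the grasp point (between the pads) is the TCP (ctrl.nose_length is the distance from the TCP to the fingertips, in m); y points along the fingers, x is the direction in which the jaws open and shut, and the axes are right-handed (so a half turn about y gives the same grasp; the last joint's range is limited). The gripper opens to 88 mm and grips with 3 to 60 N. Pads are 18 mm wide; open, the fingers measure 123 mm over their backs; the gripper's body (75 mm by 187 mm) begins 45 mm behind the grasp point.
Start: joints at [1.07, 0.313, 1.498, -0, 1.331, -0.223], TCP at [0.144, 0.505, 0.258] pointing down, gripper open.
Joint ranges: [-2.94, 2.94], [-0.97, 2.17], [0.19, 2.56], [-1.23, 4.37], [0.02, 3.11], [-2.88, 2.88]. Speed limits (rad/s): [2.39, 2.39, 3.01, 3.14, 3.14, 3.14].

## Interface

Orientations are given as a unit quaternion [w, x, y, z].
In Python, from plant import telemetry, grab_frame, camera_info, ctrl gives the robot as it stands.
- The arm moves only by the tool play_rows, never from a script. Its argument "increments" is a list of rows, each a list of 3 entries, a list of its own where there are three numbers: the shift along the tool's x, y, z in units of 30 mm (1.0 is 30 mm), then the turn about the tool's y in units of 6 degrees (1.0 is 6 degrees), then the closure, from 0 (fully open) to 1 (shut). A call has 1 to 10 rows; each row shifts and turns the pose as measured when the row begins, along the tool's axes as they then stand; what a row does not reach is not made up. A row lasts 1/12 s, in which the tool goes at most 41.7 mm and 7.16 degrees, less where a joint would pass 70% of its speed; a pose out of reach is approached as far as the arm can. A call is refused whole if a number of a shift passes 1 or a number of a turn 1, either way. A call with a gripper value outside its range is refused whole. The fingers move at their own pace and stop on an object; the grip force is fixed at half the most. Time passes only in rows, so rows that do not move let the fingers close. It gives the time, the measured TCP pose, the force and the opening at its end, in the units of the state.
- telemetry.read_state(): the state, without advancing time (a new reading comes with each control period).
- grab_frame(name): name is "scene" or "side" or "wrist"; returns the picture (480x640x3 uint8, blue, green, red); there is no depth.
- camera_info(name): a dict with "fovy" (degrees; the focal length in pixels is half the picture's height over the tangent of half this angle, whatever the lens; pixels are square), "cx", "cy" (the principal point, pixels), "k1" (the pictures are not rectified: a ray, as slopes to the right and down, at radius r is drawn at 1 + k1 r^2 times it, then the intrinsics apply), "cam_to_world" (4x4, takes a point from camera to world coordinates). Camera axes: x right, y down, z forward; pixel columns grow to the right and rows downward; lengths in m; the calibration is good to about 2 mm. A picture is of the moment at which its call begins: read the wrist's pose just before it. camera_info takes no time and is no camera call; for the wrist camera it gives the pose at the moment of the call.
- ctrl.sign_off(): hands the job in, once; it reports no verdict.
The state is a dict: "clock": time; "q": joint angles; "dq": joint speeds; "tau": joint torques, N m; "tool_pos": TCP position; "eef_rot": TCP orientation; "force": force on the tool from outside, world axes, zero at the start; "ft_torque": the same for the moment, N m; "gripper_width": finger opening in m.
Only numpy, scipy, OpenCV 4.12 (cv2) and the standard library are available. Lean on these libraries where they do the work, as an engineer would, in place of code of your own. Each camera call takes 0.05 s, during which the arm holds its last target.

## Task

Pull the filter drawer fully out to its stop and leave it open for restocking. Then take the spent round cartridge out of the drawer's sloping rack and push it right through the sprung flap of the returns box, so that it drops inside and the flap closes behind it. Leave the two square cartridges where they are in the rack, and do not upset the bottle on the bench.

Things in the scene. Friction and masses are not known exactly. Their poses are not given: they have to be found in the camera images.
- cabinet: Grey one-drawer cabinet fixed on the bench, 250 wide (y), 200 deep, 190 high; it and the returns box may change sides. Origin: at bench level under the middle of its front face; own x points into the cabinet, z up. The drawer slides out along own -x. Above the drawer front (107 high) the front is open up to the roof panel (underside at 180).
- drawer (a joint): Drawer slide in m: 0 closed (as at the start), 0.13 at its stop; moved by hand, friction about 3 N, no spring, stays where left.
- drawer_handle (a point): Middle of the drawer's handle: level round black bar, 10 diameter, 110 long along the cabinet's y, 85 above the bench, 50 in front of the drawer front (45 clear behind the bar), on a 10 thick arm at each end. The drawer front is 222 wide, 12 thick, top edge 107 above the bench. Axes as the cabinet's; moves with the drawer.
- drawer_front (a point): Middle of the top edge of the drawer front's outer face, 107 above the bench; axes as the cabinet's; moves with the drawer. Behind it 3 rack bays, 66 pitch along y, feet 105 behind this face and 32 above the bench. Cartridges lean 30 degrees, tops to the front, on a back plate under them up to 87 from the foot; blocks between bays reach 50 from the foot. They lift out along their length.
- round_mid (a point): The round cartridge: white plastic cylinder with steel bands, 36 diameter, 130 long, about 0.25 kg. Point at its centre, 65 from either end; its own z runs along its length to its top end (leaning 30 degrees at the start), its own y is level, its own x points up and to the cabinet's back.
- square_a_mid (a point): A square-section white cartridge with steel bands, 36 x 36 x 105 long, leaning in the rack beside; point at its centre, z along its length to the top. To be left there.
- square_b_mid (a point): The other square-section cartridge, the same as the first. To be left there.
- returns: White returns box fixed on the bench, 170 wide (y), 236 deep (own x from -131 to +105), 236 high, closed but for the mouth in its sloping front; clear top panel behind the mouth. Origin: at bench level under its middle line; own -x is its front, z up. Inside it is empty, with a flat floor 5 thick.
- mouth (a point): Centre of the mouth: own x -80 of the returns box, 205 above the bench; axes as the box's. It lies in a plate 6 thick whose outward normal leans 30 degrees from vertical to the box's front: items go in downwards and 30 degrees towards the box's +x. Opening 110 wide (y), 76 along the slope. Below it is free space to the floor.
- flap (a joint): Black flap shutting the mouth from inside, 106 x 72 x 3; rad: 0 shut, 1.45 limit. Hinged along the mouth's upper edge, swings inwards and down; a weak spring shuts it (under 1 N at the free edge). Wide open it still covers the uppermost 10 of the slope, so keep the item slightly below the centre of the mouth.
- bottle: White bottle standing on the bench between cabinet and returns box, 60 diameter, 150 high, loose; origin at the centre of its underside. A bystander.
- stand: Camera stand fixed on the bench between cabinet and returns box: base 90 x 90 x 12, aluminium post 30 x 30, top at 312; near its top a camera body, 50 square, reaches 70 from the post's axis along its own -x, from 210 to 330 above the bench. Origin: under the post, at bench level. An obstacle.

How it is judged:
On the way, in this order (a step that is already met when the one before it is completed fails the run):
1. the drawer is pulled out to its stop (value of joint drawer above 0.123 m), for 0.2 s.
2. the round cartridge pushes the flap of the returns box open (value of joint flap above 0.35 rad and distance between round_mid and mouth below 0.08 m), for 0.02 s.
At the end, for the whole second after the job is handed in: The drawer is open to its stop (within 9 mm of 130), the round cartridge lies at rest wholly inside the returns box and the flap is shut (within 0.12 rad) (value of joint drawer above 0.121 m and x of round_mid in the frame of returns between -0.13 and 0.105 m and y of round_mid in the frame of returns between -0.085 and 0.085 m and z of round_mid in the frame of returns below 0.12 m and value of joint flap below 0.12 rad and linear speed of round below 0.03 m/s); the robot touches nothing.
It fails at once if a square cartridge is lifted, tipped or pulled out of its bay ((angle between square_a_mid's own z axis and vertical above 0.8 rad or angle between square_a_mid's own z axis and vertical below 0.25 rad or height (world z) of square_a_mid above 0.115 m or x of square_a_mid in the frame of drawer_front above 0.125 m or x of square_a_mid in the frame of drawer_front below 0.035 m) or (angle between square_b_mid's own z axis and vertical above 0.8 rad or angle between square_b_mid's own z axis and vertical below 0.25 rad or height (world z) of square_b_mid above 0.115 m or x of square_b_mid in the frame of drawer_front above 0.125 m or x of square_b_mid in the frame of drawer_front below 0.035 m)).
It fails at once if the bottle is tipped (over 20 degrees) or shoved more than 30 mm (angle between bottle's own z axis and vertical above 0.35 rad or distance of bottle from where it was at the start of the episode above 0.03 m).
It also fails if it takes over 62 s, if anything falls off the work surface, if the arm or the gripper's body presses on something with over 40 N, if the wrist force passes 120 N, or if a joint passes its speed limit or range.

## Working session

There is one attempt and no reset: what is moved stays moved. The work goes in short steps, Python scripts to look and compute and a tool call to move; the robot and the scene stay as the last step left them, time stands still between calls to the robot, and variables do not carry over. Pictures are saved under pics/ and viewed, and the job is handed in when it is done.

Besides the shell and the picture viewer there is one more tool, called after "Call:" by a JSON object that holds its "api" and its "payload", one argument or row to a line. play_rows: Moves the arm, as the interface text tells. Its arguments: {"type":"object","properties":{"increments":{"type":"array"}},"required":["increments"]}

```bash
ls; mkdir -p pics; python3 - <<'E'
from plant import telemetry, grab_frame, camera_info, ctrl
import cv2, numpy as np
print(telemetry.read_state(), ctrl.nose_length)
for n in ["scene","side","wrist"]:
    print(n,camera_info(n)); cv2.imwrite(f"pics/{n}0.png",grab_frame(n))
E
```

```text
pics
{'clock': 0.0, 'q': array([ 1.06958897e+00,  3.13438433e-01,  1.49843581e+00, -1.30210285e-06,
        1.33101679e+00, -2.23423733e-01]), 'dq': array([ 0.00158342, -0.00198824,  0.00073007,  0.0012903 ,  0.001114  ,
        0.00062866]), 'tau': array([ 7.52899323e-04, -4.02208579e+01, -2.52269948e+01,  6.94720703e-02,
        3.52531986e-02, -1.13848694e-04]), 'tool_pos': array([0.14387989, 0.5046629 , 0.25716746]), 'eef_rot': array([-0.56421879,  0.56459655,  0.42554378, -0.42638056]), 'force': array([-1.20179127,  0.29775593,  0.33260637]), 'ft_torque': array([ 0.05716638, -0.02587636, -0.01017235]), 'gripper_width': 0.08803647869697484} 0.019
scene {'fovy': 57.40541029083187, 'cx': 319.7285486005039, 'cy': 239.70327938399402, 'k1': 0.013527331885544024, 'cam_to_world': array([[ 0.87190327,  0.46742343, -0.14594529,  0.72780364],
       [ 0.48962927, -0.82798334,  0.27332538, -0.22931744],
       [ 0.00691842, -0.30977238, -0.95078557,  0.88602628],
       [ 0.        ,  0.        ,  0.        ,  1.        ]])}
side {'fovy': 56.253816444263315, 'cx': 323.36764883440685, 'cy': 240.15076425884862, 'k1': -0.04755924925816196, 'cam_to_world': array([[ 0.26933322,  0.91491367, -0.30065362,  0.864141  ],
       [ 0.96303283, -0.2541716 ,  0.08924444, -0.08875709],
       [ 0.00523335, -0.3135758 , -0.94954875,  0.9078244 ],
       [ 0.        ,  0.        ,  0.        ,  1.        ]])}
wrist {'fovy': 62.04617937522232, 'cx': 318.9461368262497, 'cy': 242.22489503922148, 'k1': -0.0115951741653528, 'cam_to_world': array([[ 0.27385605,  0.91063808,  0.30942068,  0.06257645],
       [ 0.96176994, -0.25889384, -0.08928922,  0.52645341],
       [-0.00120306,  0.3220439 , -0.94672397,  0.38401285],
       [ 0.        ,  0.        ,  0.        ,  1.        ]])}
```

View pics/scene0.png

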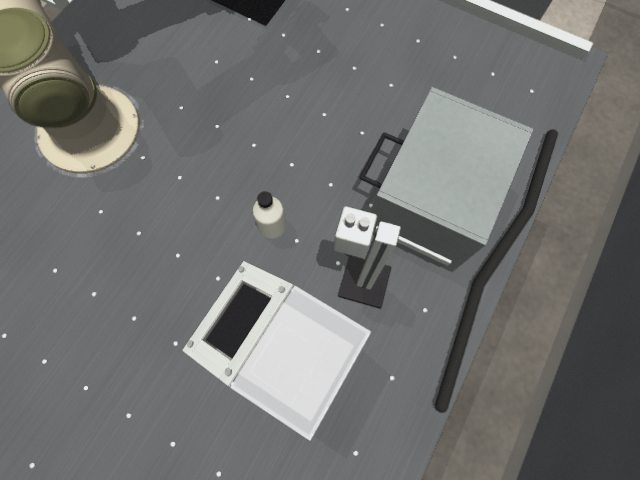

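View pics/side0.png

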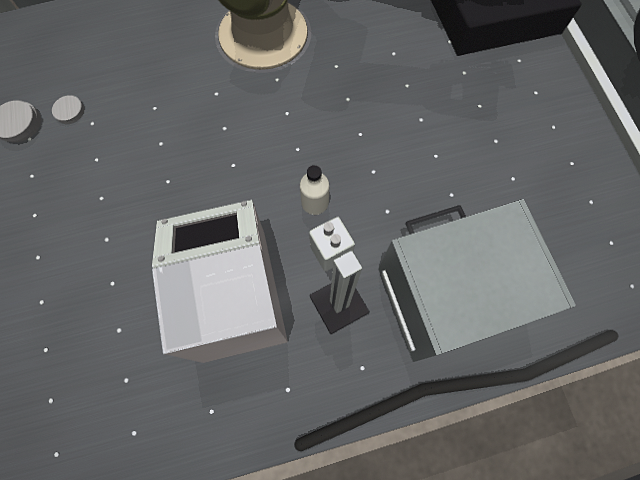

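View pics/wrist0.png

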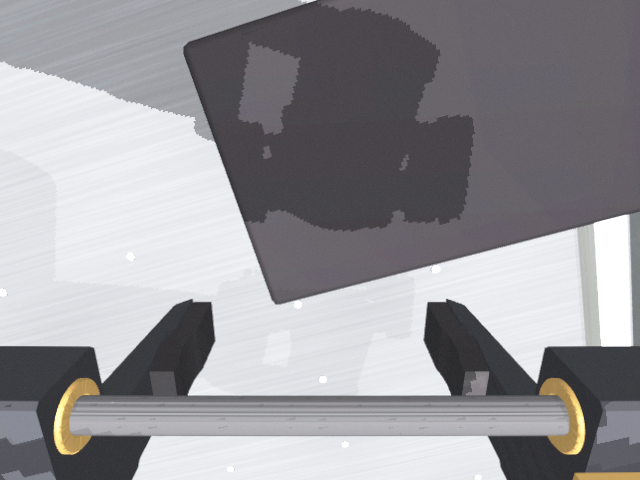

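```bash
cat > h.py <<'E'
import cv2, numpy as np
from plant import telemetry, grab_frame, camera_info, ctrl
def K(n,ci=None):
    c=ci or camera_info(n); f=240/np.tan(np.radians(c["fovy"]/2))
    return np.array([[f,0,c["cx"]],[0,f,c["cy"]],[0,0,1]]),np.array([c["k1"],0,0,0,0]),c["cam_to_world"]
def ray(n,p,ci=None):
    k,d,T=K(n,ci); u=cv2.undistortPoints(np.array([[p]],float),k,d)[0,0]
    v=T[:3,:3]@np.array([u[0],u[1],1]); return T[:3,3],v/np.linalg.norm(v)
def onz(n,p,z,ci=None):
    o,v=ray(n,p,ci); return o+v*(z-o[2])/v[2]
def proj(n,P,ci=None):
    k,d,T=K(n,ci); R=T[:3,:3].T; q=cv2.projectPoints(np.array(P,float).reshape(-1,3),cv2.Rodrigues(R)[0],-R@T[:3,3],k,d)[0]
    return q[:,0]
def tri(n1,p1,n2,p2,c1=None,c2=None):
    a,u=ray(n1,p1,c1); b,v=ray(n2,p2,c2)
    s=np.linalg.lstsq(np.c_[u,-v],b-a,rcond=None)[0]
    return (a+u*s[0]+b+v*s[1])/2, np.linalg.norm(a+u*s[0]-b-v*s[1])
def crop(src,x,y,w,h,s,out):
    im=cv2.imread(src); cv2.imwrite(out,cv2.resize(im[y:y+h,x:x+w],None,fx=s,fy=s,interpolation=cv2.INTER_CUBIC))
E
python3 - <<'E'
from h import *
crop("pics/scene0.png",340,70,200,150,4,"pics/c1.png")
crop("pics/side0.png",370,190,210,165,3.6,"pics/c2.png")
E
```

```text
(no output)
```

View pics/c1.png

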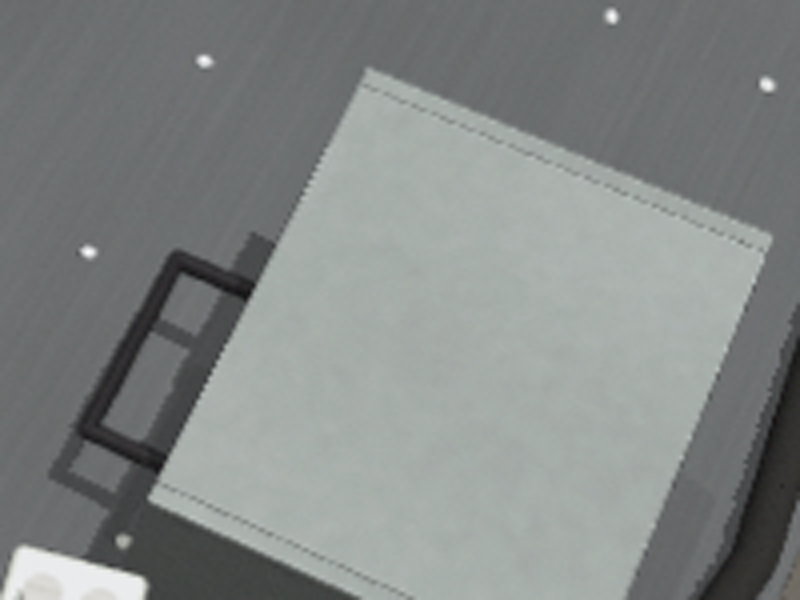

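View pics/c2.png

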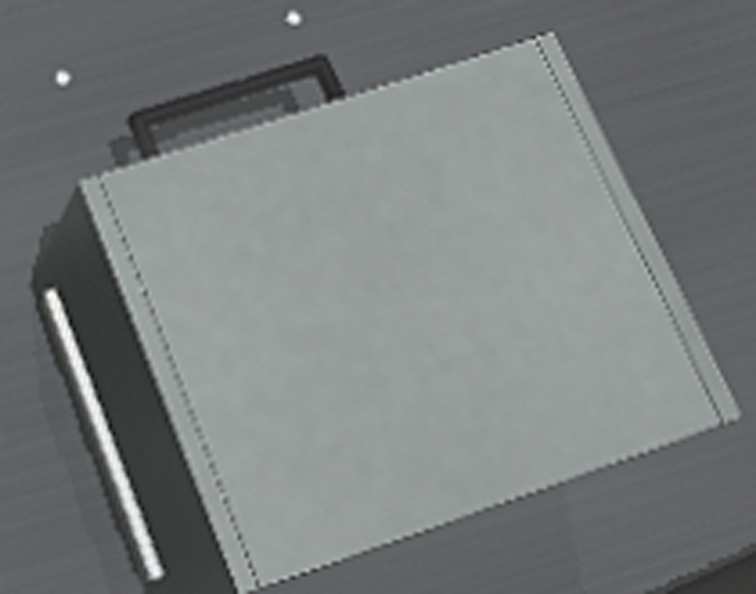

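```bash
python3 - <<'E'
from h import *
S=[(431.7,87),(533,129.3),(377,194.5)]
D=[(523.3,199.2),(575.6,305.3),(392.8,240.6),(437.2,353.9)]
s=[onz("scene",p,.19)for p in S]; d=[onz("side",p,.19)for p in D]
print(np.round(s,4),np.round(d,4))
f0=(s[0]+d[0])/2; f1=(s[2]+d[2])/2; b0=(s[1]+d[1])/2;b1=d[3]
print("w",np.linalg.norm(f0-f1),np.linalg.norm(f0-b0))
y=(f0-f1)/np.linalg.norm(f0-f1); x=np.array([y[1],-y[0],0]); 
ex=(b0-f0)+(b1-f1); print("x",x,ex/np.linalg.norm(ex))
O=(f0+f1)/2; O[2]=0; print("O",O,"yaw",np.degrees(np.arctan2(x[1],x[0])))
for n,P in (("scene",[(385,135.5),(362.8,177)]),("side",[(459.4,207.2),(408.3,223.9)])):
  for p in P:
    h=onz(n,p,.085); print(n,"handle loc",np.round([(h-O)@x,(h-O)@y],4),h)
E
```

```text
[[0.6565 0.338  0.19  ]
 [0.8553 0.3455 0.19  ]
 [0.667  0.0911 0.19  ]] [[0.6579 0.3379 0.19  ]
 [0.8556 0.3464 0.19  ]
 [0.669  0.0913 0.19  ]
 [0.865  0.0998 0.19  ]]
w 0.24698097105271438 0.19840960448857453
x [0.99905231 0.04352559 0.        ] [9.99118860e-01 4.19702724e-02 2.80584910e-16]
O [0.66258801 0.21460632 0.        ] yaw 2.4946209007155327
scene handle loc [-0.0488  0.0545] [0.61147016 0.26690923 0.085     ]
scene handle loc [-0.0496 -0.0529] [0.61536926 0.15962178 0.085     ]
side handle loc [-0.0506  0.0558] [0.60957255 0.26813616 0.085     ]
side handle loc [-0.0492 -0.0546] [0.61586105 0.15791911 0.085     ]
```

```bash
python3 - <<'E'
from h import *
from scipy.spatial.transform import Rotation as R
s=telemetry.read_state(); w=s["eef_rot"]; r=R.from_quat(np.r_[w[1:],w[0]]).as_matrix(); print(np.round(r,3))
T=camera_info("wrist")["cam_to_world"]; print("cam in tool",r.T@(T[:3,3]-s["tool_pos"])); print(r.T@T[:3,:3])
crop("pics/scene0.png",175,185,230,260,2.3,"pics/c3.png")
crop("pics/side0.png",145,155,230,205,3.2,"pics/c4.png")
E
```

```text
[[ 0.274 -0.    -0.962]
 [ 0.962 -0.001  0.274]
 [-0.001 -1.     0.   ]]
cam in tool [-0.00152713 -0.12674594  0.08422094]
[[ 9.99999883e-01  4.83661186e-04  2.65283523e-05]
 [ 1.30747169e-04 -3.22251063e-01  9.46654232e-01]
 [ 4.66408698e-04 -9.46654118e-01 -3.22251088e-01]]
```

View pics/c3.png

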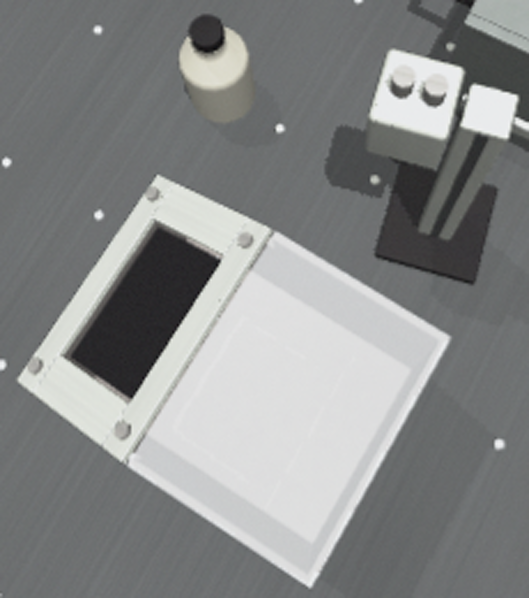

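View pics/c4.png

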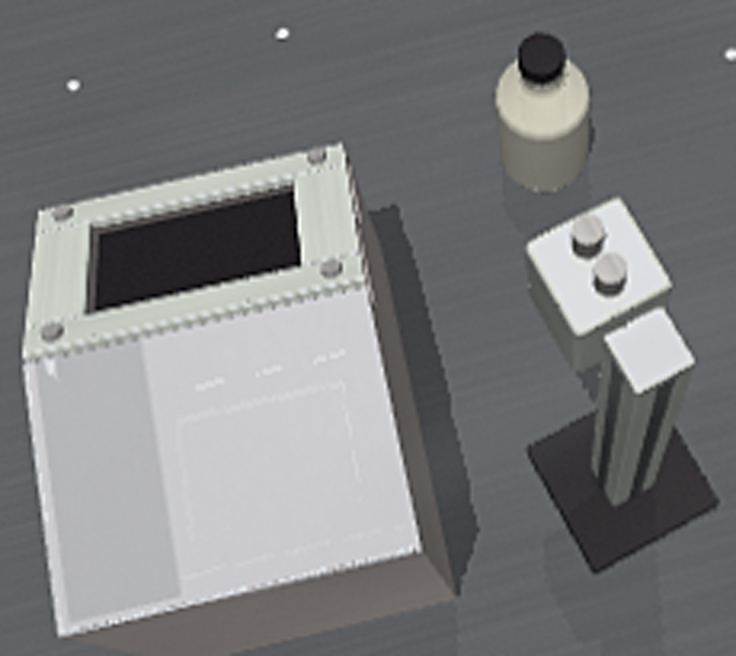

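```bash
python3 - <<'E'
from h import *
P={"rearL":((370.7,332),(275.6,326.3)),"rearR":((310.7,439.3),(163.8,353.4)),"juncL":((292.4,285.9),(260,244)),"juncR":((230.7,385.9),(152.8,266.6)),
"mFL":((243.3,281.5),(237.2,213.8)),"mRL":((272.4,298),(238.8,237.2)),"mRR":((231.5,358.9),(172.5,252.2)),"mFR":((203.7,339.3),(173.8,227.5)),
"cap":((264.6,195.9),(314.1,169)),"post":((388,232.8),(347.8,264.4)),
"camA":((392/2.3+175,52/2.3+185),(620/3.2+145,199/3.2+155)),"camB":((370/2.3+175,122/2.3+185),(528/3.2+145,250/3.2+155))}
r={}
for k,(a,b) in P.items():
    r[k],e=tri("scene",a,"side",b); print(k,np.round(r[k],4),round(e,4))
q={k:(onz("scene",P[k][0],.236)+onz("side",P[k][1],.236))/2 for k in("rearL","rearR","juncL","juncR")}
print({k:np.round(v,4) for k,v in q.items()})
x=(q["rearL"]+q["rearR"]-q["juncL"]-q["juncR"])[:2]; print("yaw",np.degrees(np.arctan2(x[1],x[0])))
y=(q["rearL"]-q["rearR"])[:2];print("yaw2",np.degrees(np.arctan2(-y[0],y[1])),np.linalg.norm(y))
y=(q["juncL"]-q["juncR"])[:2];print("yaw3",np.degrees(np.arctan2(-y[0],y[1])),np.linalg.norm(y))
print("mouth",(r["mFL"]+r["mRL"]+r["mRR"]+r["mFR"])/4)
rc=(q["rearL"]+q["rearR"])/2
for yw in (-12,):
  pass
print("rear centre",rc)
print("cap",onz("scene",P["cap"][0],.15),onz("side",P["cap"][1],.15)); print("post",onz("scene",P["post"][0],.312),onz("side",P["post"][1],.312))
E
```

```text
rearL [ 0.7623 -0.1299  0.2381] 0.0005
rearR [ 0.757  -0.2967  0.2382] 0.0013
juncL [ 0.6256 -0.1241  0.2208] 0.0001
juncR [ 0.6257 -0.2906  0.2443] 0.0014
mFL [ 0.5463 -0.1514  0.1801] 0.0017
mRL [ 0.6085 -0.1549  0.2265] 0.003
mRR [ 0.6044 -0.2609  0.2282] 0.0003
mFR [ 0.5447 -0.2603  0.1885] 0.0033
cap [0.4903 0.0021 0.1625] 0.0
post [ 0.7176 -0.0093  0.3115] 0.0013
camA [ 0.6466 -0.002   0.3059] 0.0014
camB [ 0.6563 -0.0473  0.2995] 0.0003
{'rearL': array([ 0.7622, -0.1298,  0.236 ]), 'rearR': array([ 0.7569, -0.2971,  0.236 ]), 'juncL': array([ 0.6295, -0.1249,  0.236 ]), 'juncR': array([ 0.6235, -0.2922,  0.236 ])}
yaw -2.1120892131020654
yaw2 -1.8195185049818132 0.16739950804522688
yaw3 -2.0306164161104148 0.1674001811112256
mouth [ 0.57597953 -0.20690243  0.20586126]
rear centre [ 0.75950935 -0.21347085  0.236     ]
cap [0.48617018 0.00609369 0.15      ] [0.48401943 0.00359823 0.15      ]
post [ 0.71714471 -0.0090225   0.312     ] [ 0.71826033 -0.00986472  0.312     ]
```

Call:
{"api": "play_rows", "payload": {
  "increments": [
    [[0, -0.2, 0], -1, 0],
    [[0, -0.2, 0], -1, 0],
    [[0, 0, 0], -1, 0],
    [[0, 0, 0], 0, 0]
  ]
}}

```text
clock: 0.48
tool_pos: [0.1437, 0.5043, 0.2685]
eef_rot: [0.487, -0.488, -0.511, 0.514]
force: [0.4, 0.6, -0.1]
gripper_width: 0.0882
```

```bash
cat >> h.py <<'E'
from scipy.spatial.transform import Rotation as R
CO=np.array([0.6623,0.2146,0]); CY=np.radians(2.45); CR=R.from_euler('z',CY).as_matrix()
BO=np.array([0.6546,-0.2098,0]); BY=np.radians(-2.0); BR=R.from_euler('z',BY).as_matrix()
def st():
    s=telemetry.read_state(); w=s["eef_rot"]; r=R.from_quat(np.r_[w[1:],w[0]]).as_matrix()
    return s,s["tool_pos"],r
def todo(target,yaw=None):
    s,p,r=st(); d=r.T@(np.array(target)-p)/0.03
    a=np.degrees(np.arctan2(r[1,0],r[0,0]))
    t="" if yaw is None else round(-((yaw+90-a+180)%360-180)/6,3)
    print("t",round(s["clock"],2),"p",np.round(p,4),"toolx ang",round(a,2),"units",np.round(d,2),"turn",t,"F",np.round(s["force"],1),"w",round(s["gripper_width"],4))
    print(" cab loc",np.round(CR.T@(p-CO),4)," box loc",np.round(BR.T@(p-BO),4))
def cab(x,y,z): return CO+CR@np.array([x,y,z])
def box(x,y,z): return BO+BR@np.array([x,y,z])
E
python3 - <<'E'
from h import *
todo(cab(-.12,0,.21),2.45)
E
```

```text
t 0.48 p [0.1437 0.5043 0.2685] toolx ang 92.85 units [-10.47   1.96 -12.79] turn 0.066 F [ 0.4  0.6 -0.1] w 0.0882
 cab loc [-0.5058  0.3116  0.2685]  box loc [-0.5355  0.6958  0.2685]
```

Call:
{"api": "play_rows", "payload": {
  "increments": [
    [[-0.8, 0, -1], 0.07, 1],
    [[-0.8, 0, -1], 0, 1],
    [[-0.8, 0.1, -1], 0, 1],
    [[-0.8, 0.1, -1], 0, 1],
    [[-0.8, 0.1, -1], 0, 1],
    [[-0.8, 0.2, -1], 0, 1],
    [[-0.8, 0.2, -1], 0, 1],
    [[-0.8, 0.2, -1], 0, 1],
    [[-0.8, 0.2, -1], 0, 1],
    [[-0.8, 0.2, -1], 0, 1]
  ]
}}

```text
clock: 1.32
tool_pos: [0.4579, 0.2664, 0.2272]
eef_rot: [0.496, -0.495, -0.504, 0.506]
force: [0.5, 1.5, 0.7]
gripper_width: 0.0233
```

```bash
python3 - <<'E'
from h import *
todo(cab(-.045,0,.16),2.45)
E
```

```text
t 1.32 p [0.4579 0.2664 0.2272] toolx ang 91.07 units [-1.89  2.23 -5.29] turn -0.23 F [0.5 1.5 0.7] w 0.0233
 cab loc [-0.202   0.0605  0.2272]  box loc [-0.2132  0.4691  0.2272]
```

Call:
{"api": "play_rows", "payload": {
  "increments": [
    [[-0.4, 0.4, -1], -0.23, 1],
    [[-0.4, 0.4, -1], 0, 1],
    [[-0.4, 0.4, -1], 0, 1],
    [[-0.4, 0.4, -1], 0, 1],
    [[-0.3, 0.4, -0.8], 0, 1],
    [[0, 0, 0], 0, 1]
  ]
}}

```text
clock: 1.82
tool_pos: [0.6136, 0.2032, 0.1604]
eef_rot: [0.497, -0.496, -0.501, 0.505]
force: [-0.2, -1.2, -0.2]
gripper_width: 0.001
```

```bash
python3 - <<'E'
from h import *
todo(cab(-.038,0,.12),2.45)
for n in ["scene","side","wrist"]:
    cv2.imwrite(f"pics/{n}1.png",grab_frame(n))
crop("pics/scene1.png",300,60,200,150,4,"pics/d1.png")
crop("pics/side1.png",370,130,200,150,4,"pics/d2.png")
E
```

```text
t 1.82 p [0.6136 0.2032 0.1604] toolx ang 90.78 units [ 0.33  1.34 -0.37] turn -0.279 F [-0.2 -1.2 -0.2] w 0.001
 cab loc [-0.0492 -0.0093  0.1604]  box loc [-0.0554  0.4113  0.1604]
```

View pics/d1.png

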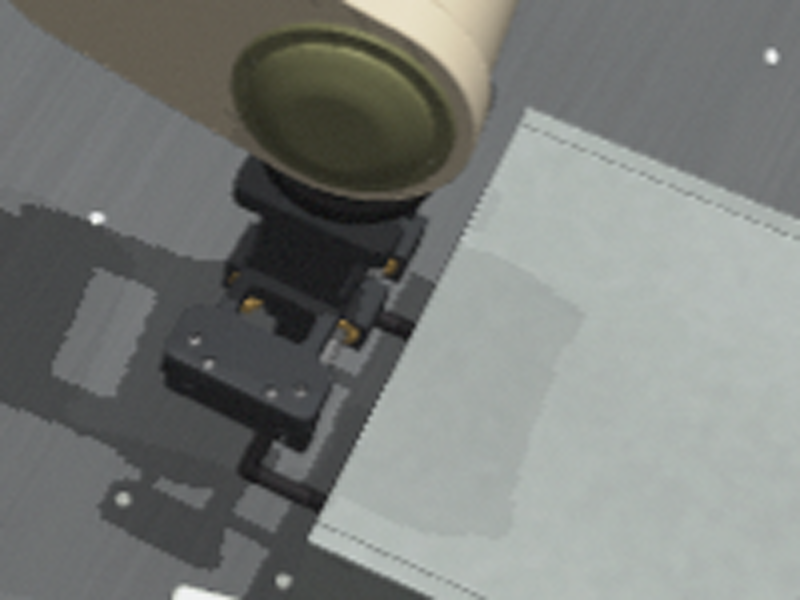

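View pics/d2.png

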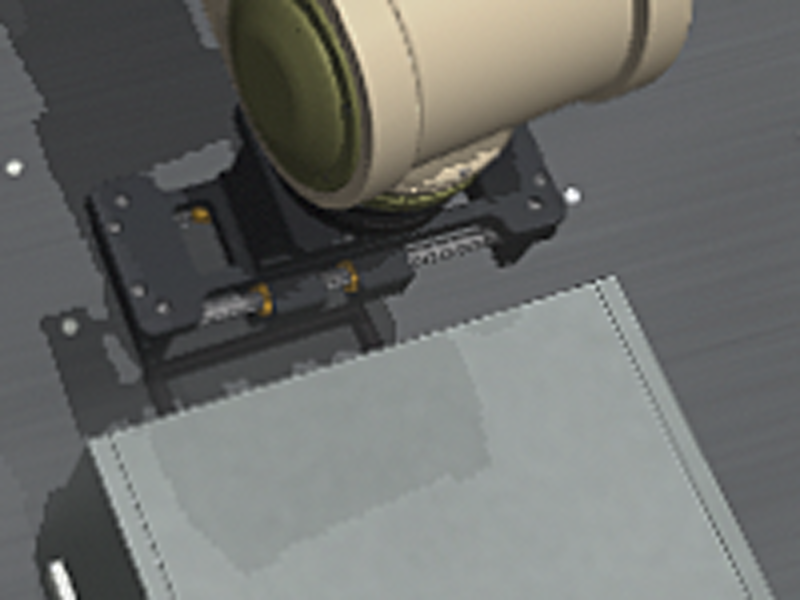

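View pics/wrist1.png

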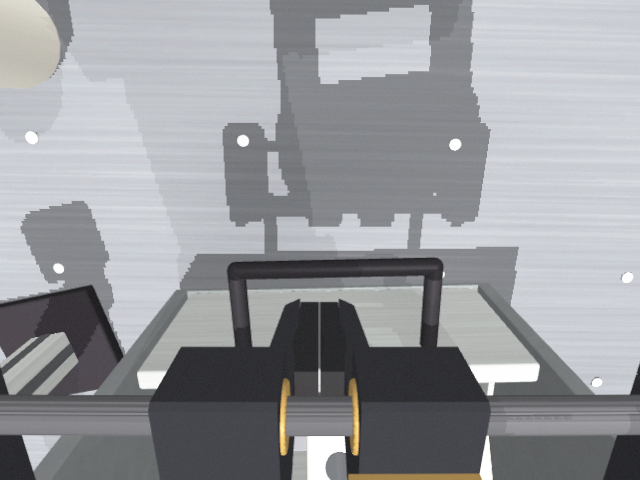

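Call:
{"api": "play_rows", "payload": {
  "increments": [
    [[0.2, 0.3, -0.2], -0.28, 1],
    [[0.1, 0.4, -0.15], 0, 1],
    [[0, 0.4, 0], 0, 1],
    [[0, 0, 0], 0, 1]
  ]
}}

```text
clock: 2.3
tool_pos: [0.6198, 0.2192, 0.1311]
eef_rot: [-0.486, 0.487, 0.513, -0.513]
force: [-0.3, -0.8, -0.8]
gripper_width: 0.0008
```

```bash
python3 - <<'E'
from h import *
todo(cab(-.0375,0,.108),2.45)
for n in ["scene","side","wrist"]:
    cv2.imwrite(f"pics/{n}2.png",grab_frame(n))
crop("pics/side2.png",370,130,200,150,4,"pics/d3.png")
E
```

```text
t 2.3 p [0.6198 0.2192 0.1311] toolx ang 93.0 units [-0.22  0.77 -0.15] turn 0.091 F [-0.3 -0.8 -0.8] w 0.0008
 cab loc [-0.0422  0.0064  0.1311]  box loc [-0.0497  0.4276  0.1311]
```

View pics/d3.png

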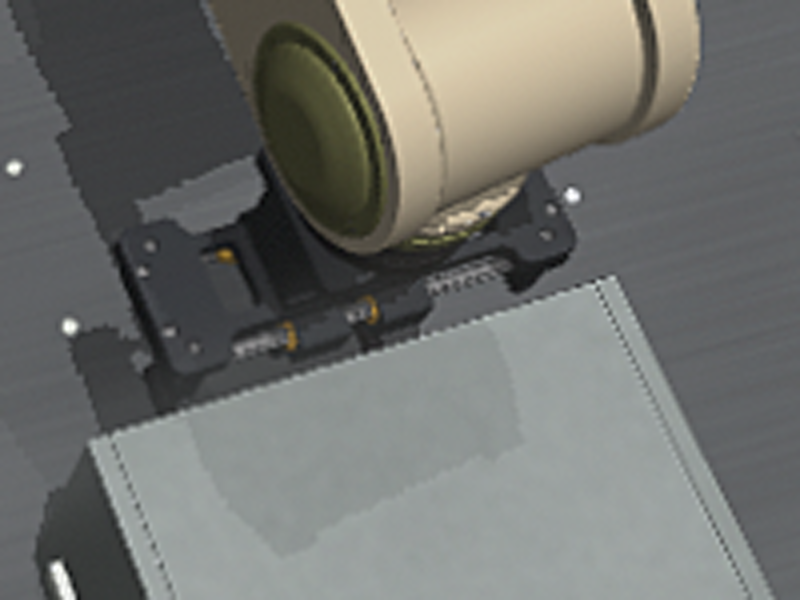

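View pics/wrist2.png

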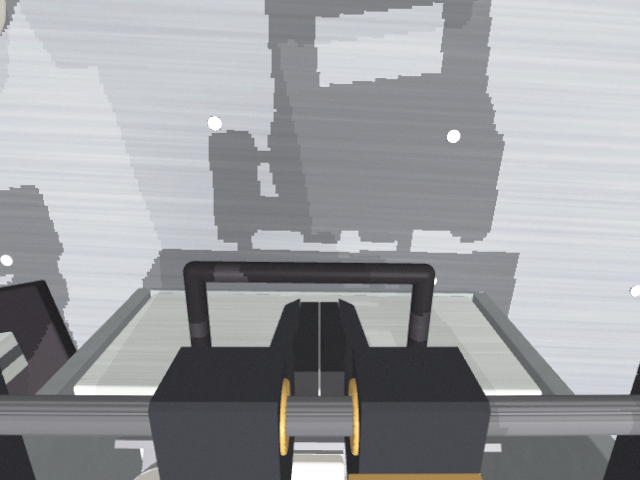

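Call:
{"api": "play_rows", "payload": {
  "increments": [
    [[-0.1, 0.4, -0.15], 0.09, 1],
    [[-0.05, 0.3, -0.05], 0, 1],
    [[0, 0.1, 0], 0, 1],
    [[0, 0, 0], 0, 1]
  ]
}}

```text
clock: 2.78
tool_pos: [0.6271, 0.2141, 0.1087]
eef_rot: [-0.489, 0.491, 0.511, -0.509]
force: [0.1, -0.6, 0.2]
gripper_width: -0.0
```

```bash
python3 - <<'E'
from h import *
todo(cab(-.0375,0,.105),2.45)
E
```

```text
t 2.78 p [0.6271 0.2141 0.1087] toolx ang 92.29 units [-0.03  0.12  0.08] turn -0.027 F [ 0.1 -0.6  0.2] w -0.0
 cab loc [-0.0351  0.001   0.1087]  box loc [-0.0422  0.4227  0.1087]
```

Call:
{"api": "play_rows", "payload": {
  "increments": [
    [[0, 0.2, 0], 0, 1],
    [[0, 0.15, 0], 0, 1],
    [[0, 0, 0], 0, 1]
  ]
}}

```text
clock: 3.03
tool_pos: [0.6272, 0.2136, 0.0967]
eef_rot: [-0.489, 0.491, 0.511, -0.509]
force: [0.5, 0.2, -0.0]
gripper_width: 0.0004
```

```bash
python3 - <<'E'
from h import *
todo(cab(-.0375,0,.09),2.45)
E
```

```text
t 3.03 p [0.6272 0.2136 0.0967] toolx ang 92.28 units [-0.02  0.22  0.08] turn -0.028 F [ 0.5  0.2 -0. ] w 0.0004
 cab loc [-0.0351  0.0005  0.0967]  box loc [-0.0421  0.4222  0.0967]
```

Call:
{"api": "play_rows", "payload": {
  "increments": [
    [[0, 0.25, 0], 0, 1],
    [[0, 0, 0], 0, 1],
    [[0, 0, 0.2], 0, 1],
    [[0, 0, 0.4], 0, 1],
    [[0, 0, 0.5], 0, 1],
    [[0, 0, 0.5], 0, 1]
  ]
}}

```text
clock: 3.53
tool_pos: [0.5826, 0.2115, 0.0892]
eef_rot: [-0.487, 0.494, 0.514, -0.505]
force: [4.3, -0.5, -2.7]
gripper_width: 0.0005
```

```bash
python3 - <<'E'
from h import *
todo(cab(-.0375-.13,0,.09),2.45)
cv2.imwrite(f"pics/wrist3.png",grab_frame("wrist"))
E
```

```text
t 3.53 p [0.5826 0.2115 0.0892] toolx ang 92.16 units [-0.03 -0.07  2.92] turn -0.049 F [ 4.3 -0.5 -2.7] w 0.0005
 cab loc [-0.0797  0.0004  0.0892]  box loc [-0.0866  0.4186  0.0892]
```

View pics/wrist3.png

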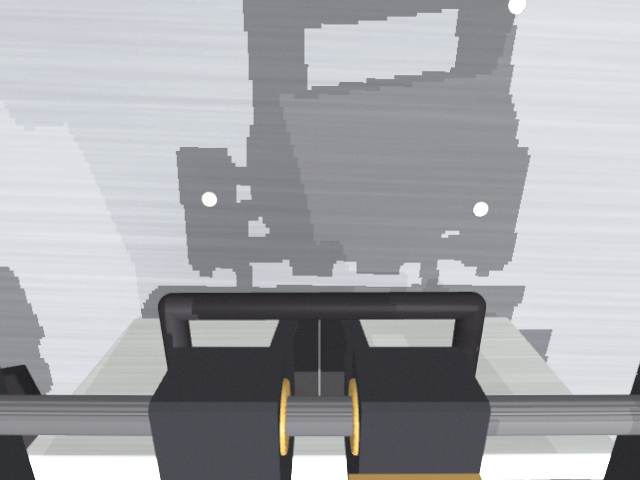

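Call:
{"api": "play_rows", "payload": {
  "increments": [
    [[0, 0, 0.5], 0, 1],
    [[0, 0, 0.5], 0, 1],
    [[0, 0, 0.5], 0, 1],
    [[0, 0, 0.5], 0, 1],
    [[0, 0, 0.4], 0, 1],
    [[0, 0, 0.3], 0, 1],
    [[0, 0, 0.3], 0, 1]
  ]
}}

```text
clock: 4.17
tool_pos: [0.4959, 0.208, 0.0915]
eef_rot: [-0.482, 0.5, 0.52, -0.498]
force: [56.3, 3.7, -35.1]
gripper_width: 0.0005
```

```bash
python3 - <<'E'
from h import *
todo(cab(-.0375-.13,0,.09),2.45)
E
```

```text
t 4.17 p [0.4959 0.208  0.0915] toolx ang 92.1 units [-0.02  0.05  0.03] turn -0.059 F [ 56.3   3.7 -35.1] w 0.0005
 cab loc [-0.1666  0.0005  0.0915]  box loc [-0.1732  0.412   0.0915]
```

Call:
{"api": "play_rows", "payload": {
  "increments": [
    [[0, 0, 0], 0, 1],
    [[0, 0, 0], 0, 1],
    [[0, 0, 0], 0, 1]
  ]
}}

```text
clock: 4.42
tool_pos: [0.4979, 0.2081, 0.0934]
eef_rot: [-0.48, 0.501, 0.522, -0.496]
force: [-1.3, -0.2, -0.6]
gripper_width: 0.0001
```

```bash
python3 - <<'E'
from h import *
todo(cab(-.0375-.13,0,.09),2.45)
E
```

```text
t 4.42 p [0.4979 0.2081 0.0934] toolx ang 92.08 units [-0.02  0.11  0.1 ] turn -0.062 F [-1.3 -0.2 -0.6] w 0.0001
 cab loc [-0.1646  0.0005  0.0934]  box loc [-0.1712  0.4121  0.0934]
```

Call:
{"api": "play_rows", "payload": {
  "increments": [
    [[0, 0, -0.25], 0, 1],
    [[0, -0.8, 0], 0, 0.5],
    [[0, -1, 0.3], 0, 0.2],
    [[0, -1, 0.5], 0, 0.2],
    [[0, -1, 0.5], 0, 0.2],
    [[0, -1, 1], 0, 0.2],
    [[0, 0, 1], 0, 0.2],
    [[0, 0, 1], 0, 0.2],
    [[0, 0, 0.5], 0, 0.2],
    [[0, 0, 0], 0, 0.2]
  ]
}}

```text
clock: 5.25
tool_pos: [0.3557, 0.2019, 0.2387]
eef_rot: [-0.481, 0.501, 0.521, -0.495]
force: [0.3, -0.4, 0.7]
gripper_width: 0.0585
```

```bash
python3 - <<'E'
from h import *
todo(cab(-.0375-.13,0,.09),2.45); print(st()[2])
for n in ["scene","side","wrist"]:
    cv2.imwrite(f"pics/{n}4.png",grab_frame(n))
crop("pics/scene4.png",290,60,200,150,4,"pics/e1.png")
crop("pics/side4.png",370,130,200,150,4,"pics/e2.png")
E
```

```text
t 5.25 p [0.3557 0.2019 0.2387] toolx ang 91.95 units [ 0.    5.16 -4.41] turn -0.083 F [ 0.3 -0.4  0.7] w 0.0585
 cab loc [-0.3069  0.0004  0.2387]  box loc [-0.3131  0.401   0.2387]
[[-0.03402768  0.0459147  -0.99836564]
 [ 0.99941026  0.00617065 -0.03377949]
 [ 0.00460959 -0.99892631 -0.04609759]]
```

View pics/e1.png

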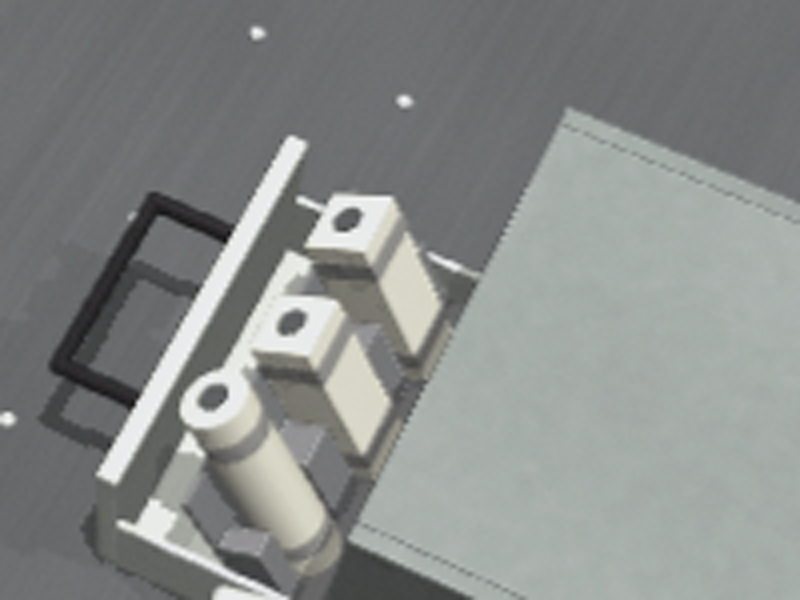

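View pics/e2.png

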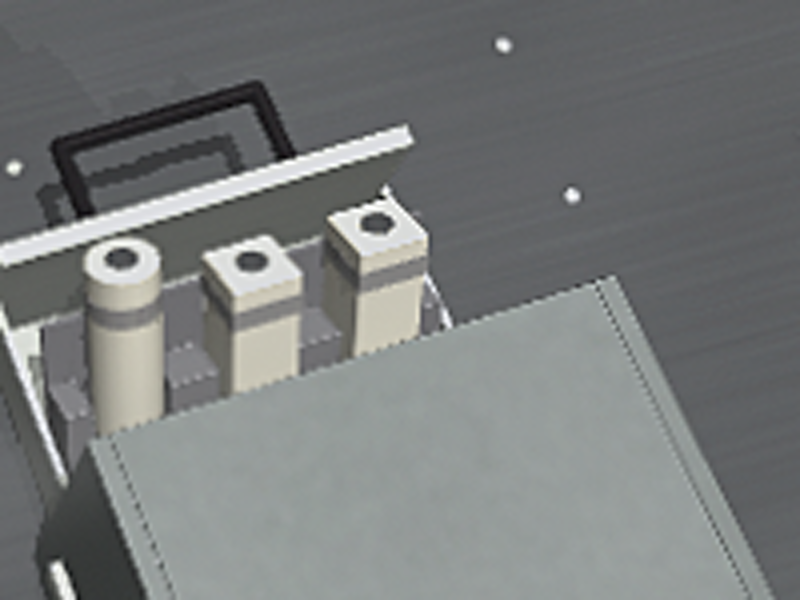

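View pics/wrist4.png

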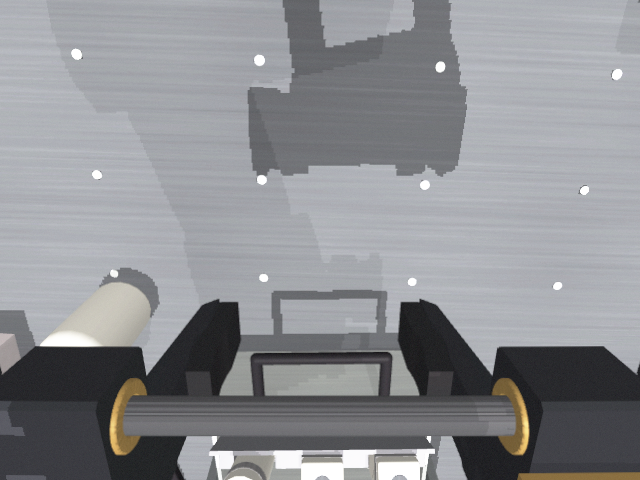

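```bash
python3 - <<'E'
from h import *
t,e=tri("scene",(343.3,159.5),"side",(400.3,194.5)); print("top",t,e,"loc",CR.T@(t-CO))
ax=CR@np.array([-.5,0,np.sqrt(3)/2]); c=t-.065*ax; print("mid",c,CR.T@(c-CO))
t2,e=tri("scene",(291/4+290,322/4+60),"side",(252/4+370,261/4+130)); print("sq top loc",CR.T@(t2-CO),e)
t3,e=tri("scene",(348/4+290,219/4+60),"side",(377/4+370,223/4+130)); print("sq top loc",CR.T@(t3-CO),e)
for p in ((362.3,94.3),(314.3,179.5)): print("front",CR.T@(onz("scene",p,.107)-CO))
for p in ((328,109.3),(304.3,151.3)): print("bar",CR.T@(onz("scene",p,.085)-CO))
for p in ((135/2+303,120/2+130),): pass
E
```

```text
top [0.57478246 0.14470717 0.14485703] 9.026174523866002e-05 loc [-0.09042529 -0.06608778  0.14485703]
mid [0.60725275 0.14609647 0.08856538] [-0.05792529 -0.06608778  0.08856538]
sq top loc [-0.07866687  0.00125435  0.1209956 ] 0.0007195146301548651
sq top loc [-0.07753656  0.06557728  0.12429104] 0.0008033775797472765
front [-0.12870458  0.10862358  0.107     ]
front [-0.12886741 -0.11178583  0.107     ]
bar [-0.18262997  0.05708337  0.085     ]
bar [-0.18115882 -0.0549065   0.085     ]
```

```bash
python3 - <<'E'
from h import *
todo(cab(-.079,-.066,.19),2.45); todo(cab(-.079,-.066,.1255),2.45)
E
```

```text
t 5.4 p [0.3583 0.2018 0.2383] toolx ang 91.89 units [-2.14  1.95 -7.45] turn -0.094 F [ 0.7  0.6 -0.4] w 0.0697
 cab loc [-3.043e-01  3.000e-04  2.383e-01]  box loc [-0.3105  0.4011  0.2383]
t 5.4 p [0.3583 0.2018 0.2383] toolx ang 91.89 units [-2.15  4.1  -7.35] turn -0.094 F [ 0.7  0.6 -0.4] w 0.0697
 cab loc [-3.043e-01  3.000e-04  2.383e-01]  box loc [-0.3105  0.4011  0.2383]
```

Call:
{"api": "play_rows", "payload": {
  "increments": [
    [[-0.27, 0, -1], -0.1, 0.44],
    [[-0.27, 0, -1], 0, 0.44],
    [[-0.27, 0.1, -1], 0, 0.44],
    [[-0.27, 0.2, -1], 0, 0.44],
    [[-0.27, 0.2, -1], 0, 0.44],
    [[-0.27, 0.3, -0.9], 0, 0.44],
    [[-0.27, 0.3, -0.8], 0, 0.44],
    [[-0.2, 0.3, -0.6], 0, 0.44],
    [[0, 0, 0], 0, 0.44]
  ]
}}

```text
clock: 6.15
tool_pos: [0.6016, 0.1427, 0.1984]
eef_rot: [-0.48, 0.499, 0.522, -0.498]
force: [0.4, -1.0, -0.7]
gripper_width: 0.0496
```

```bash
python3 - <<'E'
from h import *
todo(cab(-.079,-.066,.16),2.45); todo(cab(-.079,-.066,.1255),2.45)
E
```

```text
t 6.15 p [0.6016 0.1427 0.1984] toolx ang 92.33 units [0.1  1.26 0.56] turn -0.019 F [ 0.4 -1.  -0.7] w 0.0496
 cab loc [-0.0637 -0.0692  0.1984]  box loc [-0.0653  0.3505  0.1984]
t 6.15 p [0.6016 0.1427 0.1984] toolx ang 92.33 units [0.1  2.41 0.61] turn -0.019 F [ 0.4 -1.  -0.7] w 0.0496
 cab loc [-0.0637 -0.0692  0.1984]  box loc [-0.0653  0.3505  0.1984]
```

Align above, check with the wrist camera before descending.

Call:
{"api": "play_rows", "payload": {
  "increments": [
    [[0.1, 0.3, 0.4], 0, 0.44],
    [[0, 0.4, 0.16], 0, 0.44],
    [[0, 0, 0], 0, 0.44]
  ]
}}

```text
clock: 6.4
tool_pos: [0.588, 0.1436, 0.1726]
eef_rot: [-0.482, 0.499, 0.52, -0.498]
force: [-0.8, -0.1, -0.3]
gripper_width: 0.0493
```

```bash
python3 - <<'E'
from h import *
todo(cab(-.079,-.066,.1255),2.45)
for n in ["side","wrist"]:
    cv2.imwrite(f"pics/{n}5.png",grab_frame(n))
crop("pics/side5.png",350,110,200,150,4,"pics/f2.png")
E
```

```text
t 6.4 p [0.588  0.1436 0.1726] toolx ang 92.16 units [0.05 1.57 0.12] turn -0.049 F [-0.8 -0.1 -0.3] w 0.0493
 cab loc [-0.0773 -0.0678  0.1726]  box loc [-0.0789  0.3508  0.1726]
```

View pics/f2.png

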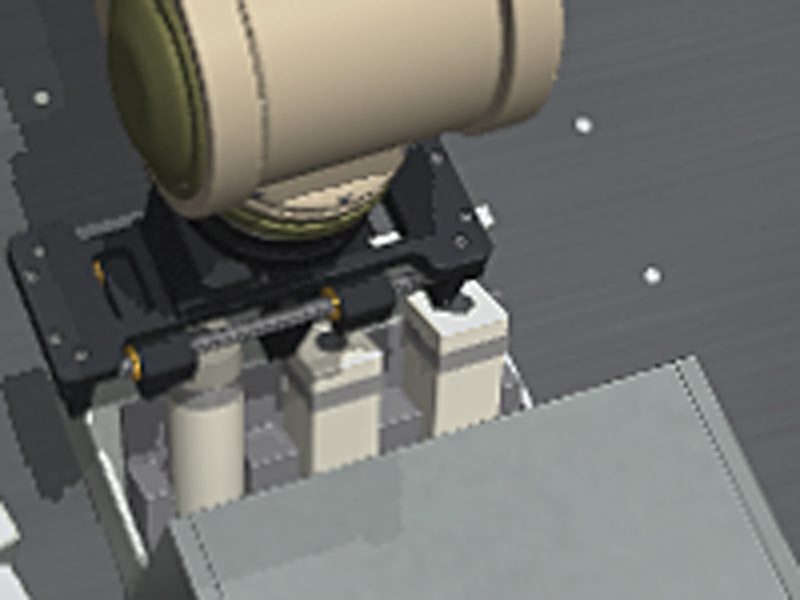

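View pics/wrist5.png

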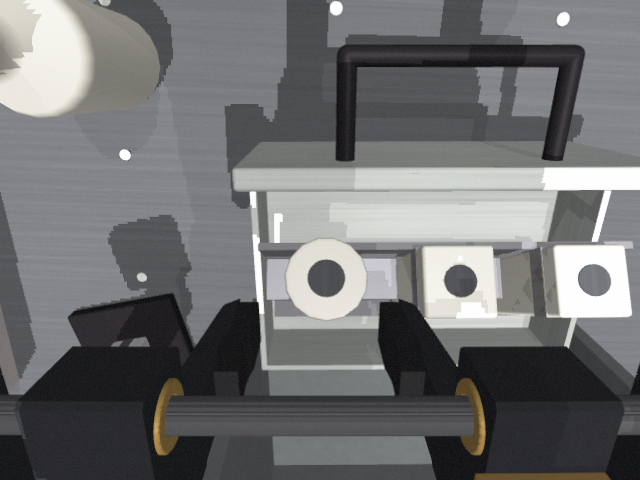

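Call:
{"api": "play_rows", "payload": {
  "increments": [
    [[0.05, 0.5, 0.1], 0, 0.44],
    [[0.02, 0.5, 0.03], 0, 0.44],
    [[0, 0.3, 0], 0, 0.44],
    [[0, 0.2, 0], 0, 0.44],
    [[0, 0, 0], 0, 0.44]
  ]
}}

```text
clock: 6.92
tool_pos: [0.5906, 0.1463, 0.1329]
eef_rot: [-0.479, 0.502, 0.523, -0.495]
force: [-0.9, -0.1, 0.2]
gripper_width: 0.0491
```

```bash
python3 - <<'E'
from h import *
todo(cab(-.079,-.066,.1255),2.45)
cv2.imwrite(f"pics/wrist6.png",grab_frame("wrist"))
E
```

```text
t 6.92 p [0.5906 0.1463 0.1329] toolx ang 92.19 units [-0.03  0.24  0.16] turn -0.043 F [-0.9 -0.1  0.2] w 0.0491
 cab loc [-0.0746 -0.0651  0.1329]  box loc [-0.0764  0.3537  0.1329]
```

View pics/wrist6.png

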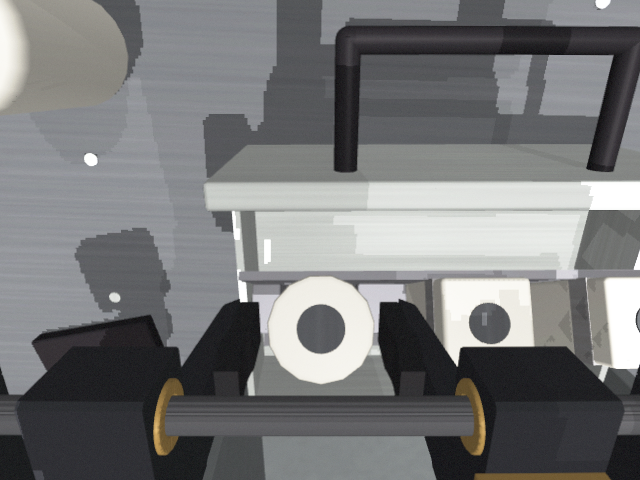

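Call:
{"api": "play_rows", "payload": {
  "increments": [
    [[-0.02, 0.22, 0.16], 0, 0.44],
    [[0, 0, 0], 0, 0.44],
    [[0, 0, 0], 0, 1],
    [[0, 0, 0], 0, 1],
    [[0, 0, 0], 0, 1],
    [[0, 0, 0], 0, 1]
  ]
}}

```text
clock: 7.47
tool_pos: [0.587, 0.1455, 0.1287]
eef_rot: [-0.477, 0.503, 0.525, -0.494]
force: [0.6, -0.0, -1.9]
gripper_width: 0.0355
```

```bash
python3 - <<'E'
from h import *
todo(cab(-.079,-.066,.1255)+CR@np.array([-.065,0,.1126]),2.45)
E
```

```text
t 7.47 p [0.587  0.1455 0.1287] toolx ang 92.19 units [-0.   -3.77  1.98] turn -0.044 F [ 0.6 -0.  -1.9] w 0.0355
 cab loc [-0.0782 -0.0658  0.1287]  box loc [-0.08    0.3527  0.1287]
```

Call:
{"api": "play_rows", "payload": {
  "increments": [
    [[0, -0.3, 0.16], 0, 1],
    [[0, -0.5, 0.26], 0, 1],
    [[0, -0.5, 0.26], 0, 1],
    [[0, -0.5, 0.26], 0, 1],
    [[0, 0, 0], 0, 1]
  ]
}}

```text
clock: 7.88
tool_pos: [0.5557, 0.1438, 0.184]
eef_rot: [-0.476, 0.504, 0.526, -0.493]
force: [1.1, -0.1, -1.0]
gripper_width: 0.0354
```

```bash
python3 - <<'E'
from h import *
todo(cab(-.079,-.066,.1255)+CR@np.array([-.065,0,.1126]),2.45); print(st()[2])
for n in ["scene","side","wrist"]:
    cv2.imwrite(f"pics/{n}7.png",grab_frame(n))
crop("pics/side7.png",350,110,200,150,4,"pics/g2.png")
crop("pics/scene7.png",280,80,200,150,4,"pics/g1.png")
E
```

```text
t 7.88 p [0.5557 0.1438 0.184 ] toolx ang 92.16 units [ 0.01 -1.87  1.04] turn -0.049 F [ 1.1 -0.1 -1. ] w 0.0354
 cab loc [-0.1096 -0.0662  0.184 ]  box loc [-0.1112  0.3499  0.184 ]
[[-0.03766808  0.06074783 -0.99744214]
 [ 0.9992815   0.00648074 -0.03734285]
 [ 0.00419566 -0.99813211 -0.0609483 ]]
```

View pics/g2.png

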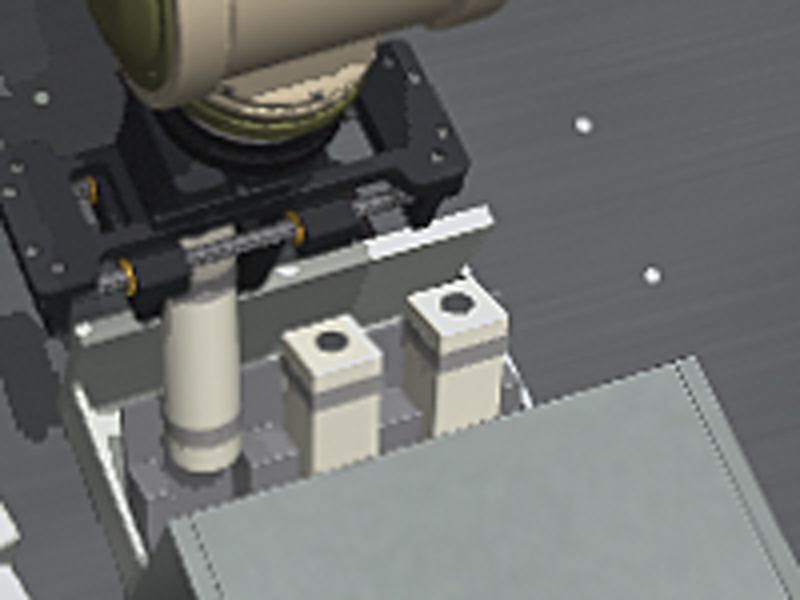

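View pics/g1.png

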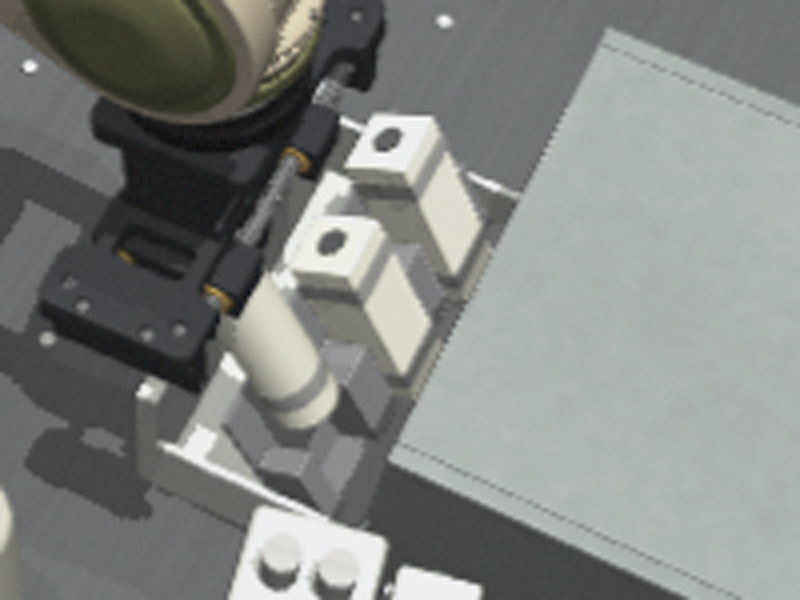

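View pics/wrist7.png

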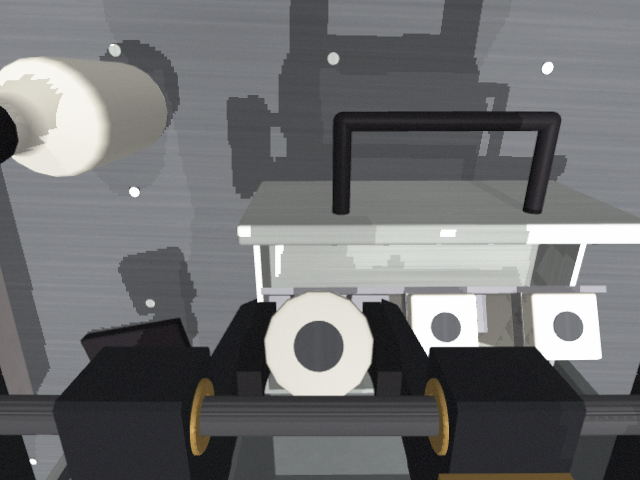

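Call:
{"api": "play_rows", "payload": {
  "increments": [
    [[0, -0.7, 0.38], 0, 1],
    [[0, -0.7, 0.38], 0, 1],
    [[0, -0.8, 0.3], 0, 1],
    [[0, -0.9, 0], 0, 1],
    [[0, -0.9, 0], 0, 1],
    [[0, -0.4, 0], 0, 1]
  ]
}}

```text
clock: 8.53
tool_pos: [0.5152, 0.1409, 0.3052]
eef_rot: [-0.482, 0.499, 0.52, -0.498]
force: [-0.2, -0.9, -1.3]
gripper_width: 0.0355
```

```bash
python3 - <<'E'
from h import *
todo(box(-.158,0,.32),-2)
E
```

```text
t 8.53 p [0.5152 0.1409 0.3052] toolx ang 92.07 units [-11.47  -0.58   1.01] turn 0.679 F [-0.2 -0.9 -1.3] w 0.0355
 cab loc [-0.1501 -0.0673  0.3052]  box loc [-0.1515  0.3456  0.3052]
```

Call:
{"api": "play_rows", "payload": {
  "increments": [
    [[-0.4, -0.3, 0], 0.35, 1],
    [[-0.9, -0.2, 0], 0.33, 1],
    [[-1, -0.1, 0], 0, 1],
    [[-1, 0, 0], 0, 1],
    [[-1, 0, 0], 0, 1],
    [[-1, 0, 0], 0, 1],
    [[-1, 0, 0], 0, 1],
    [[-1, 0, 0], 0, 1],
    [[-1, 0, 0], 0, 1],
    [[-0.7, 0, 0], 0, 1]
  ]
}}

```text
clock: 9.37
tool_pos: [0.5031, -0.1445, 0.3129]
eef_rot: [-0.51, 0.516, 0.495, -0.479]
force: [0.0, -0.0, -1.7]
gripper_width: 0.0353
```

```bash
python3 - <<'E'
from h import *
todo(box(-.158,0,.32),-2)
E
```

```text
t 9.37 p [ 0.5031 -0.1445  0.3129] toolx ang 87.04 units [-2.   -0.26  0.1 ] turn -0.159 F [ 0.  -0.  -1.7] w 0.0353
 cab loc [-0.1744 -0.3519  0.3129]  box loc [-0.1537  0.06    0.3129]
```

Call:
{"api": "play_rows", "payload": {
  "increments": [
    [[-0.8, -0.2, 0.1], -0.16, 1],
    [[-0.7, 0, 0], 0, 1],
    [[-0.45, 0, 0], 0, 1],
    [[0, 0, 0], 0, 1]
  ]
}}

```text
clock: 9.7
tool_pos: [0.4943, -0.2135, 0.312]
eef_rot: [0.512, -0.512, -0.494, 0.481]
force: [-0.2, -0.8, -2.1]
gripper_width: 0.0354
```

```bash
python3 - <<'E'
from h import *
todo(box(-.153,0,.322),-2); print(st()[2])
for n in ["scene","side","wrist"]:
    cv2.imwrite(f"pics/{n}8.png",grab_frame(n))
crop("pics/side8.png",120,100,200,150,4,"pics/i2.png")
crop("pics/scene8.png",150,200,200,150,4,"pics/i1.png")
E
```

```text
t 9.7 p [ 0.4943 -0.2135  0.312 ] toolx ang 87.2 units [ 0.32 -0.33 -0.24] turn -0.133 F [-0.2 -0.8 -2.1] w 0.0354
 cab loc [-0.1862 -0.4206  0.312 ]  box loc [-0.1601 -0.0093  0.312 ]
[[ 0.04879872  0.01341885 -0.99871849]
 [ 0.99869823  0.01421144  0.04898867]
 [ 0.0148506  -0.99980897 -0.01270788]]
```

View pics/i2.png

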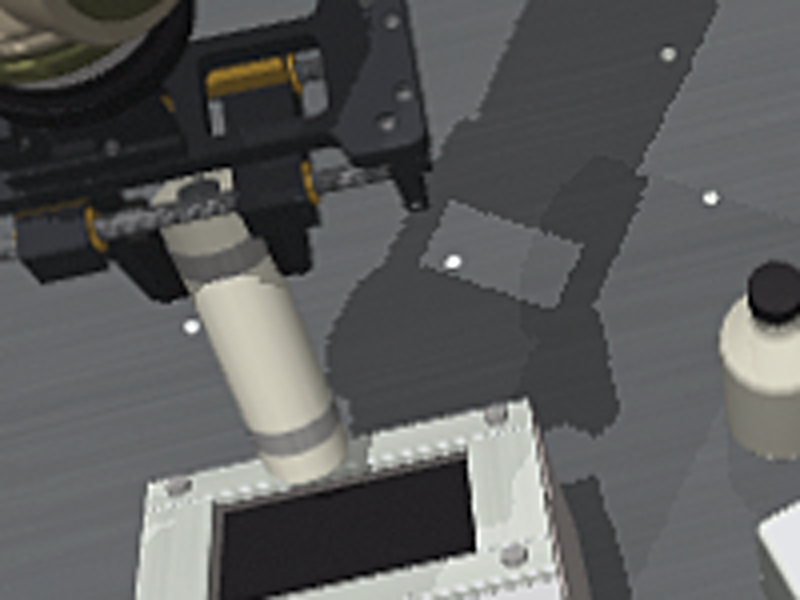

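View pics/i1.png

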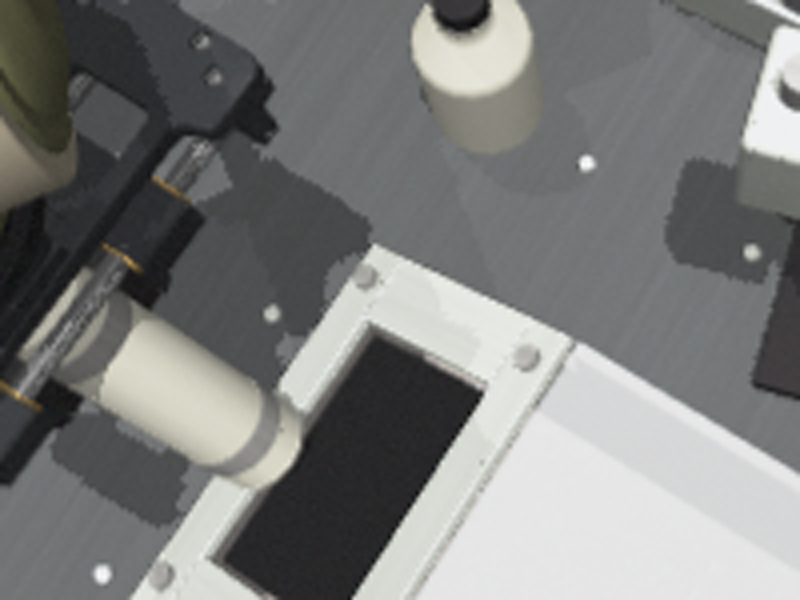

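View pics/wrist8.png

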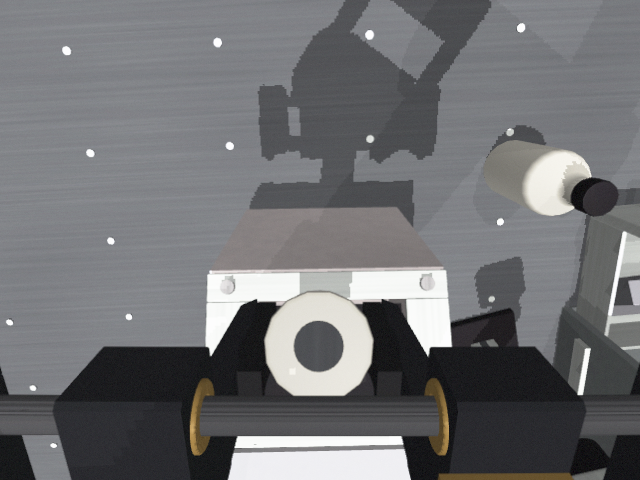

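```bash
cat >> h.py <<'E'
def q2m(w): return R.from_quat(np.r_[w[1:],w[0]]).as_matrix()
G=q2m(np.array([-0.477,0.503,0.525,-0.494])); PG=np.array([0.587,0.1455,0.1287])
def cart():
    s,p,r=st(); M=r@G.T
    f=lambda d: p+M@(cab(-.025-.5*d,-.066,.032+.866*d)-PG)
    return f(0),f(.065),f(.13)
E
python3 - <<'E'
from h import *
f,m,t=cart(); u=f-t; u/=np.linalg.norm(u)
ub=BR.T@u; print("foot box",BR.T@(f-BO),"mid",BR.T@(m-BO),"u",ub,"lean",np.degrees(np.arctan2(ub[0],-ub[2])),np.degrees(np.arctan2(ub[1],-ub[2])))
for n,ox,oy,o in (("side",120,100,"j2"),("scene",150,200,"j1")):
    im=cv2.imread(f"pics/{n}8.png"); im=cv2.resize(im[oy:oy+150,ox:ox+200],None,fx=4,fy=4)
    P=proj(n,[f,m,t,box(-.08,0,.205),box(-.08-.0329-.0,.055,.186),box(-.08-.0329,-.055,.186),box(-.08+.0329,.055,.224),box(-.08+.0329,-.055,.224)])
    for i,q in enumerate(P): cv2.circle(im,tuple(int(v) for v in (q-[ox,oy])*4),4,(0,0,255) if i<3 else (0,255,0),-1)
    cv2.imwrite(f"pics/{o}.png",im)
E
```

```text
foot box [-0.11072143 -0.00545621  0.21381491] mid [-0.1407532  -0.00593402  0.27145759] u [ 0.46203737  0.00735112 -0.88682999] lean 27.51946008063224 0.47492602199796136
```

View pics/j2.png

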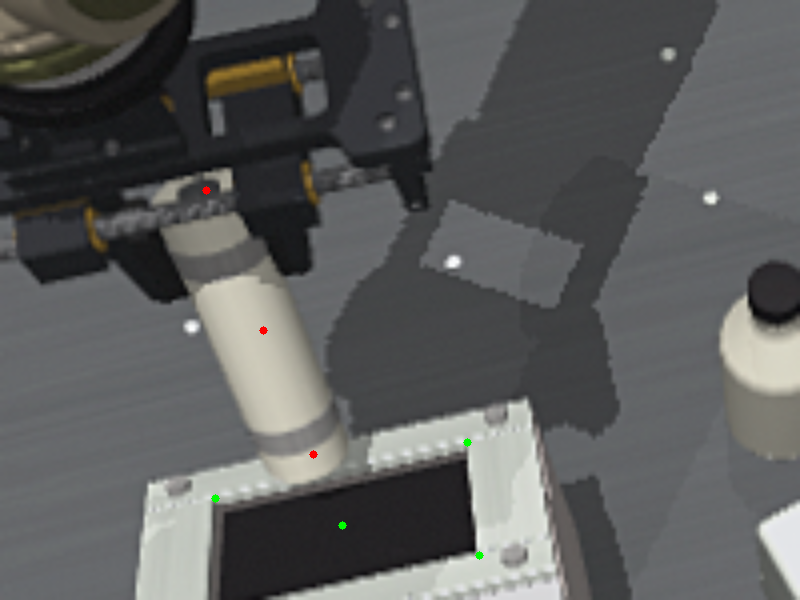

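View pics/j1.png

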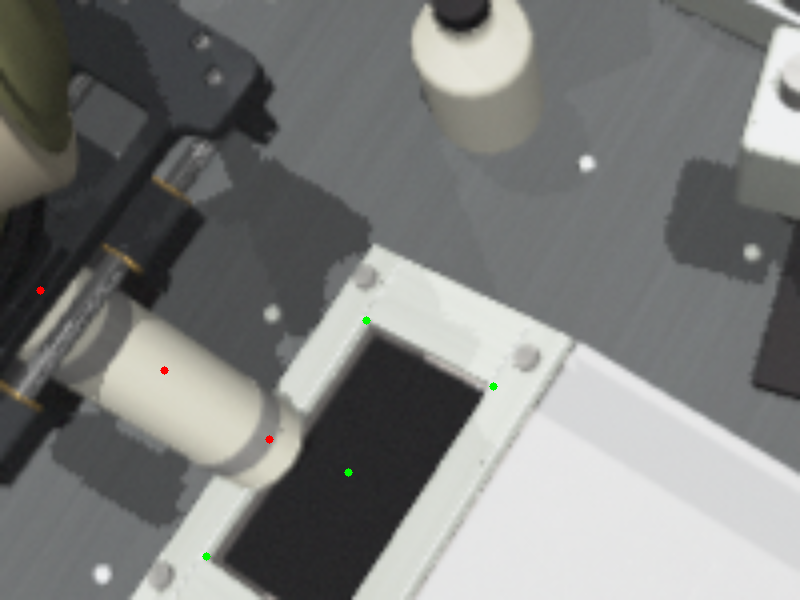

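```bash
python3 - <<'E'
from h import *
s,p,r=st(); todo(p+BR@np.array([.0218,.007,0]),-2)
todo(p+BR@np.array([.0218,.007,0])+.1*BR@np.array([.462,0,-.887]),-2)
E
```

```text
t 9.85 p [ 0.4948 -0.2103  0.3127] toolx ang 87.41 units [ 0.24  0.01 -0.72] turn -0.098 F [ 0.5  0.4 -1.4] w 0.0352
 cab loc [-0.1855 -0.4174  0.3127]  box loc [-0.1597 -0.0061  0.3127]
t 9.85 p [ 0.4948 -0.2103  0.3127] toolx ang 87.41 units [ 0.21  2.99 -2.22] turn -0.098 F [ 0.5  0.4 -1.4] w 0.0352
 cab loc [-0.1855 -0.4174  0.3127]  box loc [-0.1597 -0.0061  0.3127]
```

Call:
{"api": "play_rows", "payload": {
  "increments": [
    [[0.22, 0, -0.6], -0.1, 1],
    [[0, 0, -0.1], 0, 1],
    [[0, 0, 0], 0, 1]
  ]
}}

```text
clock: 10.1
tool_pos: [0.5166, -0.2024, 0.3127]
eef_rot: [0.509, -0.508, -0.499, 0.484]
force: [-0.3, 0.5, -1.6]
gripper_width: 0.0354
```

```bash
cat >> h.py <<'E'
def cs():
    f,m,t=cart(); u=f-t; u/=np.linalg.norm(u); ub=BR.T@u; fb=BR.T@(f-BO)-[-.08,0,.205]
    n=np.array([-.5,0,.866]); sl=np.array([.866,0,.5]); h=fb@n; c=fb-ub*h/(ub@n)
    print("foot h",round(h,4),"crossing s,y",np.round([c@sl,c[1]],4),"lean",round(np.degrees(np.arctan2(ub[0],-ub[2])),2),"roll",round(np.degrees(np.arctan2(ub[1],-ub[2])),2),"midz",(m)[2], "d mid-mouth",np.linalg.norm(BR.T@(m-BO)-[-.08,0,.205]))
    return u
E
python3 - <<'E'
from h import *
u=cs(); s,p,r=st(); todo(p+.1*u,-2)
for n in ["side"]:
    cv2.imwrite(f"pics/{n}9.png",grab_frame(n))
crop("pics/side9.png",120,100,200,150,4,"pics/k2.png")
E
```

```text
foot h 0.0122 crossing s,y [-0.0042  0.0041] lean 27.46 roll 0.87 midz 0.27143099761661776 d mid-mouth 0.0772317365529286
t 10.1 p [ 0.5166 -0.2024  0.3127] toolx ang 88.08 units [-0.01  2.98 -1.5 ] turn 0.013 F [-0.3  0.5 -1.6] w 0.0354
 cab loc [-0.1634 -0.4104  0.3127]  box loc [-0.1381  0.0026  0.3127]
```

View pics/k2.png

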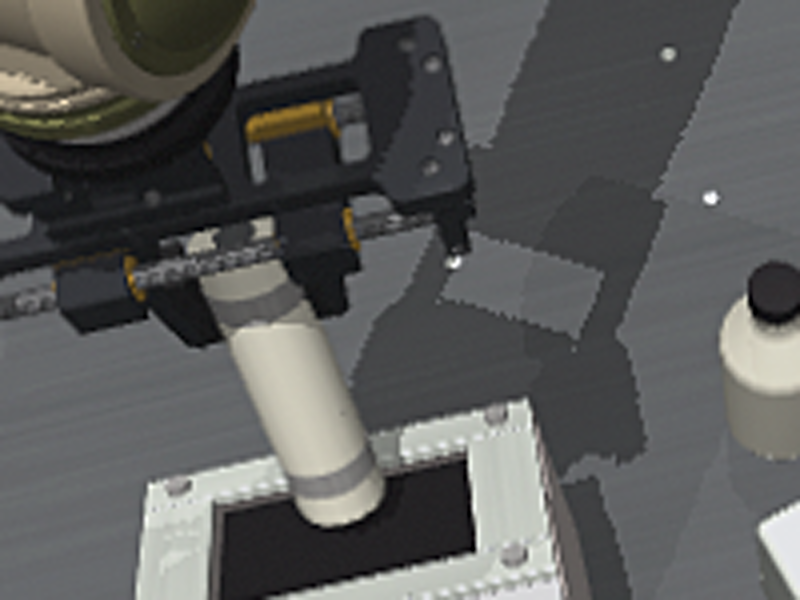

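Call:
{"api": "play_rows", "payload": {
  "increments": [
    [[0, 0.4, -0.2], 0, 1],
    [[0, 0.5, -0.25], 0, 1],
    [[0, 0.5, -0.25], 0, 1],
    [[0, 0, 0], 0, 1]
  ]
}}

```text
clock: 10.48
tool_pos: [0.5383, -0.2012, 0.2683]
eef_rot: [0.509, -0.508, -0.499, 0.484]
force: [-0.9, -0.3, -2.7]
gripper_width: 0.0349
```

```bash
python3 - <<'E'
from h import *
u=cs(); s,p,r=st(); todo(p+.06*u,-2)
for n in ["side"]:
    cv2.imwrite(f"pics/{n}10.png",grab_frame(n))
crop("pics/side10.png",120,100,200,150,4,"pics/l2.png")
E
```

```text
foot h -0.037 crossing s,y [-0.0055  0.0053] lean 27.48 roll 0.84 midz 0.22706075657027147 d mid-mouth 0.028669286640511306
t 10.48 p [ 0.5383 -0.2012  0.2683] toolx ang 88.1 units [-0.    1.79 -0.9 ] turn 0.017 F [-0.9 -0.3 -2.7] w 0.0349
 cab loc [-0.1417 -0.4101  0.2683]  box loc [-0.1165  0.0045  0.2683]
```

View pics/l2.png

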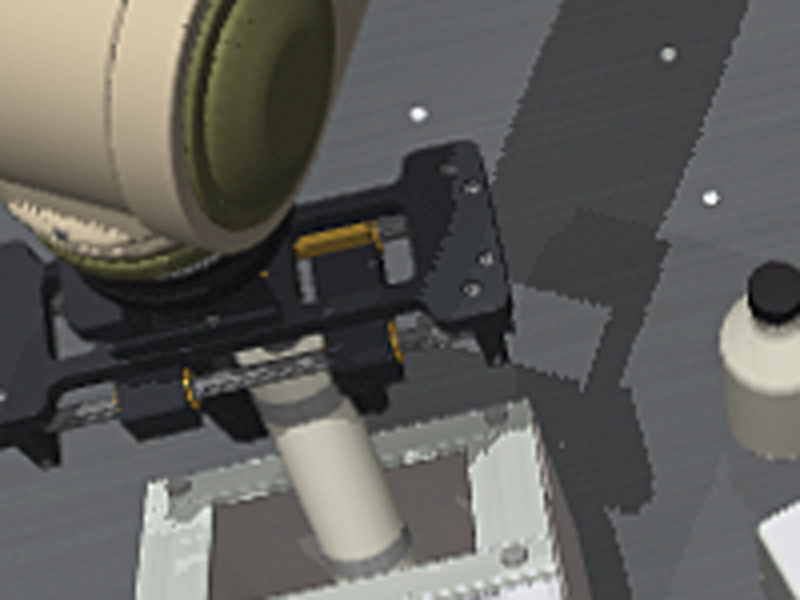

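Call:
{"api": "play_rows", "payload": {
  "increments": [
    [[-0.05, 0.5, -0.25], 0, 1],
    [[-0.05, 0.5, -0.25], 0, 1],
    [[0, 0.4, -0.2], 0, 1],
    [[0, 0.2, -0.1], 0, 1],
    [[0, 0, 0], 0, 1]
  ]
}}

```text
clock: 10.95
tool_pos: [0.5634, -0.2048, 0.2212]
eef_rot: [-0.508, 0.509, 0.499, -0.484]
force: [-0.1, -0.4, -1.7]
gripper_width: 0.035
```

```bash
python3 - <<'E'
from h import *
u=cs(); s,p,r=st(); todo(p-.12*u,-2)
for n in ["side","scene"]:
    cv2.imwrite(f"pics/{n}11.png",grab_frame(n))
crop("pics/side11.png",120,100,200,180,3.3,"pics/m2.png")
crop("pics/scene11.png",170,200,200,180,3.3,"pics/m1.png")
E
```

```text
foot h -0.0904 crossing s,y [-0.0048  0.0018] lean 27.61 roll 0.7 midz 0.18001181360826288 d mid-mouth 0.02623761567002281
t 10.95 p [ 0.5634 -0.2048  0.2212] toolx ang 88.09 units [ 0.01 -3.57  1.8 ] turn 0.015 F [-0.1 -0.4 -1.7] w 0.035
 cab loc [-0.1167 -0.4148  0.2212]  box loc [-0.0913  0.0018  0.2212]
```

View pics/m2.png

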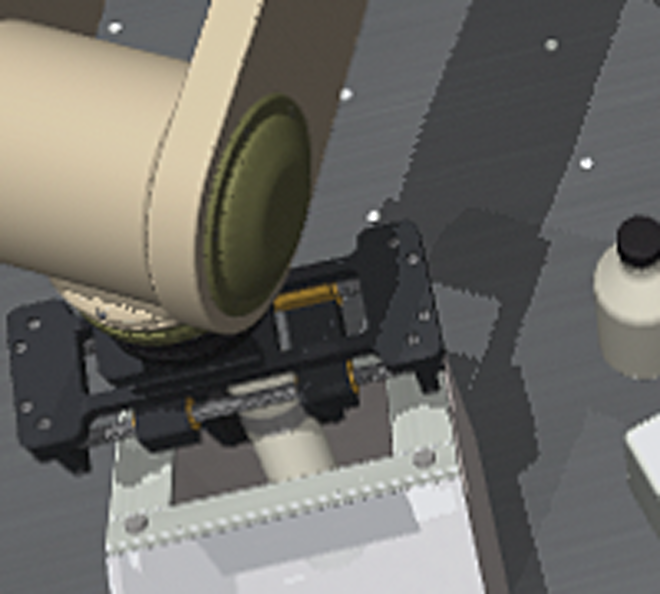

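View pics/m1.png

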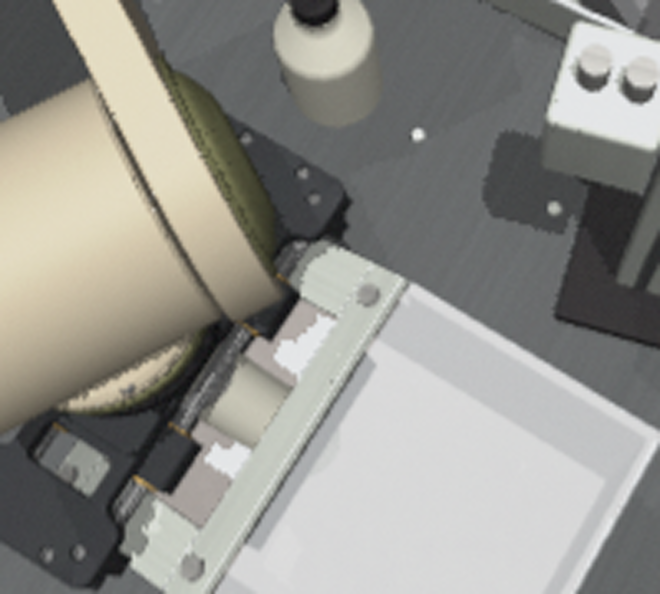

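Call:
{"api": "play_rows", "payload": {
  "increments": [
    [[0, 0.3, -0.15], 0, 1],
    [[0, 0, 0], 0, 1],
    [[0, 0, 0], 0, 0.38],
    [[0, 0, 0], 0, 0.38],
    [[0, 0, 0], 0, 0.38],
    [[0, 0, 0], 0, 0.38]
  ]
}}

```text
clock: 11.55
tool_pos: [0.5693, -0.2056, 0.2166]
eef_rot: [-0.505, 0.512, 0.5, -0.483]
force: [-0.3, -0.2, 0.8]
gripper_width: 0.0545
```

```bash
python3 - <<'E'
from h import *
s,p,r=st(); todo(p,-2)
for n in ["wrist","scene"]:
    cv2.imwrite(f"pics/{n}12.png",grab_frame(n))
crop("pics/scene12.png",170,200,200,180,3.3,"pics/n1.png")
E
```

```text
t 11.55 p [ 0.5693 -0.2056  0.2166] toolx ang 88.08 units [0. 0. 0.] turn 0.013 F [-0.3 -0.2  0.8] w 0.0545
 cab loc [-0.1109 -0.4158  0.2166]  box loc [-0.0854  0.0013  0.2166]
```

View pics/n1.png

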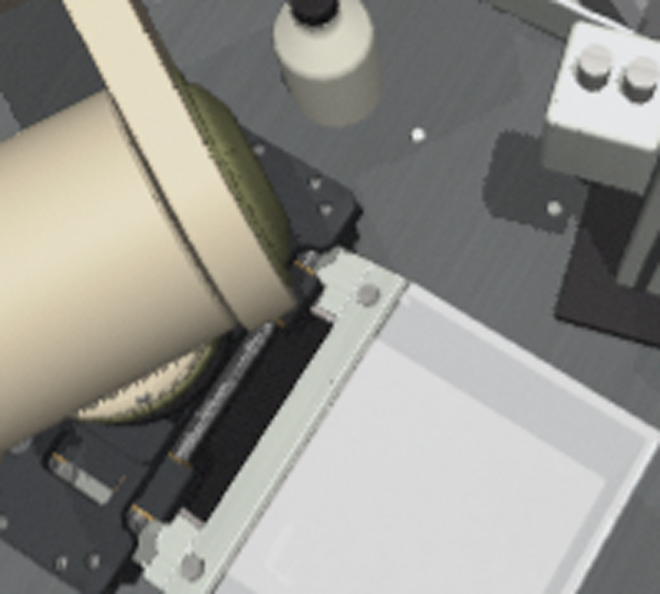

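View pics/wrist12.png

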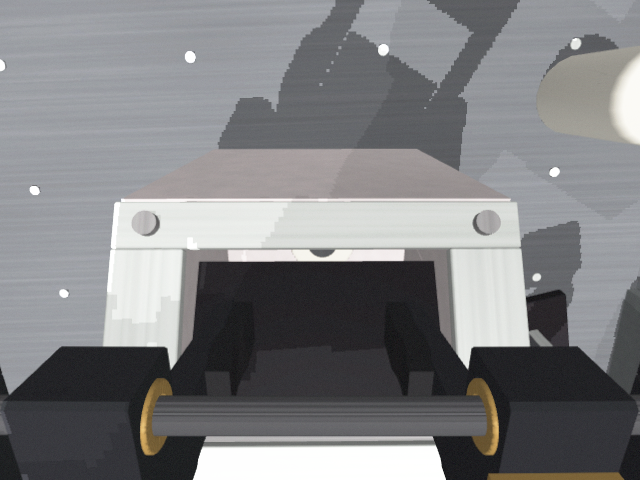

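Call:
{"api": "play_rows", "payload": {
  "increments": [
    [[0, -0.4, 0.2], 0, 0.38],
    [[0, -0.8, 0.4], 0, 0.38],
    [[0, -0.8, 0.4], 0, 0.38],
    [[0, -0.8, 0.4], 0, 0.38],
    [[0, -0.8, 0.6], 0, 0.38],
    [[0, -0.5, 1], 0, 0.38],
    [[0, 0, 1], 0, 0.38],
    [[0, 0, 1], 0, 0.38],
    [[0, 0, 0], 0, 0.38],
    [[0, 0, 0], 0, 0.38]
  ]
}}

```text
clock: 12.48
tool_pos: [0.4067, -0.2002, 0.3498]
eef_rot: [-0.501, 0.515, 0.5, -0.484]
force: [0.9, -0.1, -0.3]
gripper_width: 0.0544
```

```bash
python3 - <<'E'
from h import *
s,p,r=st(); todo(p,-2)
for n in ["wrist","scene","side"]:
    cv2.imwrite(f"pics/{n}13.png",grab_frame(n))
crop("pics/scene13.png",170,200,250,240,2.4,"pics/o1.png")
crop("pics/side13.png",130,150,200,220,2.7,"pics/o2.png")
E
```

```text
t 12.48 p [ 0.4067 -0.2002  0.3498] toolx ang 88.12 units [0. 0. 0.] turn 0.02 F [ 0.9 -0.1 -0.3] w 0.0544
 cab loc [-0.2731 -0.4035  0.3498]  box loc [-0.2481  0.001   0.3498]
```

View pics/o1.png

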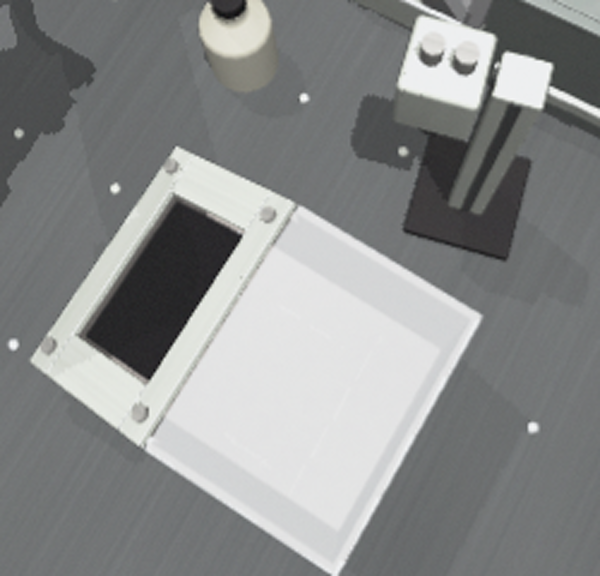

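View pics/o2.png

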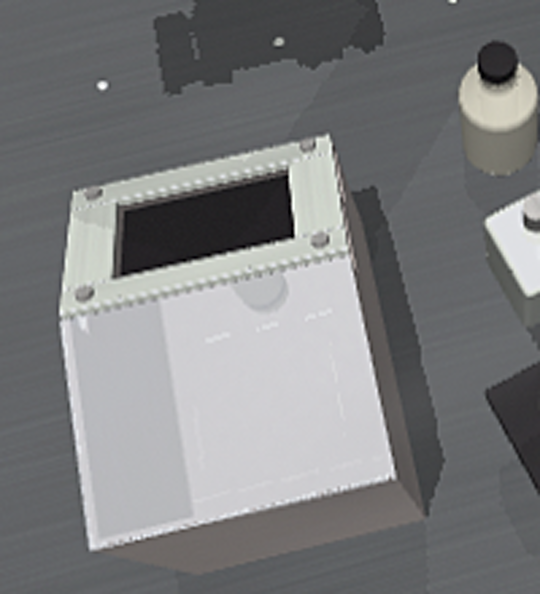

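View pics/wrist13.png

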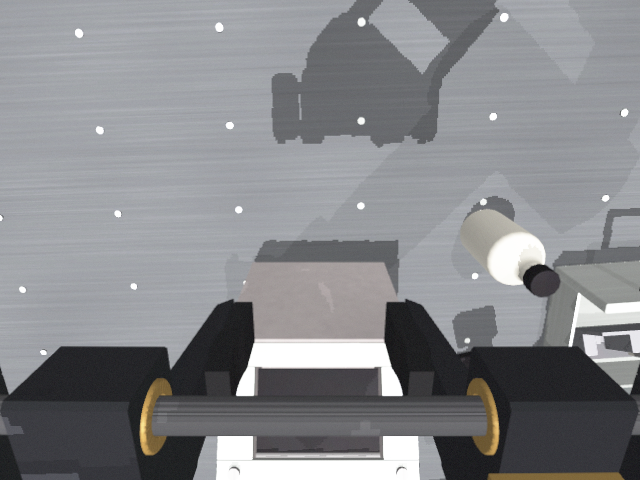

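View pics/scene13.png

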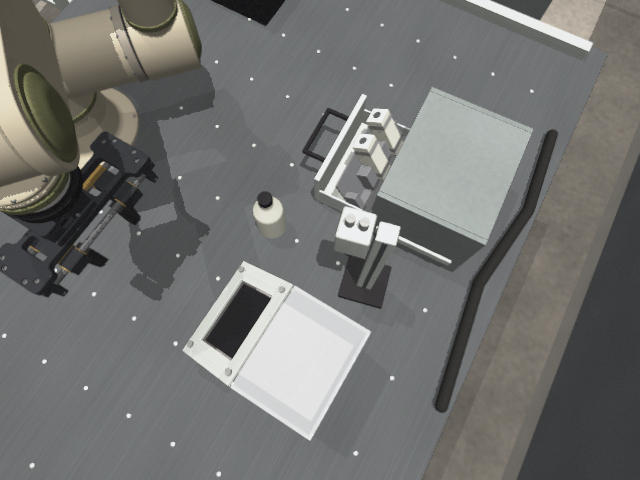

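Call:
{"api": "play_rows", "payload": {
  "increments": [
    [[0, 0, 0], 0, 0.38],
    [[0, 0, 0], 0, 0.38],
    [[0, 0, 0], 0, 0.38],
    [[0, 0, 0], 0, 0.38],
    [[0, 0, 0], 0, 0.38],
    [[0, 0, 0], 0, 0.38],
    [[0, 0, 0], 0, 0.38],
    [[0, 0, 0], 0, 0.38],
    [[0, 0, 0], 0, 0.38]
  ]
}}

```text
clock: 13.38
tool_pos: [0.4103, -0.2002, 0.347]
eef_rot: [-0.502, 0.512, 0.501, -0.485]
force: [0.2, -0.1, 1.1]
gripper_width: 0.0546
```

```bash
python3 - <<'E'
from h import *
a=[]
for n in ["side","scene"]:
    im=grab_frame(n); cv2.imwrite(f"pics/{n}14.png",im)
    o=cv2.imread(f"pics/{n}0.png"); p=cv2.imread(f"pics/{n}13.png")
    x,y=(145,195) if n=="side" else (180,260)
    sl=np.s_[y:y+180,x:x+150] 
    d0=cv2.absdiff(im,o)[sl]; d1=cv2.absdiff(im,p)[sl]; print(n,d1.max(),(d0.max(2)>25).sum())
    a.append(np.hstack([o[sl],im[sl],np.clip(d0.astype(int)*3,0,255).astype(np.uint8)]))
cv2.imwrite("pics/p.png",cv2.resize(np.vstack(a),None,fx=1.6,fy=1.6))
for p in ((0,0),): pass
# drawer handle / bottle check
for k in ("bottle",): print(onz("scene",(264.6,195.9),.15))
E
```

```text
side 22 16
scene 40 30
[0.48617018 0.00609369 0.15      ]
```

View pics/p.png

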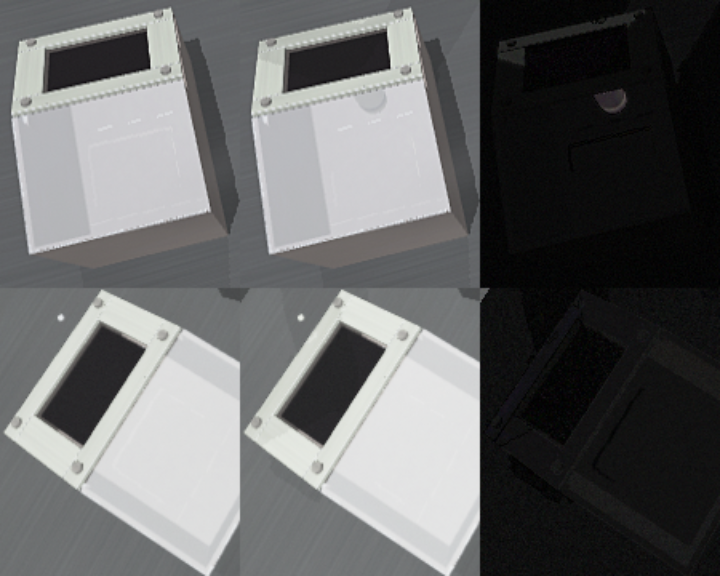

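```bash
python3 - <<'E'
from h import *
crop("pics/scene14.png",290,60,200,150,4,"pics/q1.png")
E
```

```text
(no output)
```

View pics/q1.png

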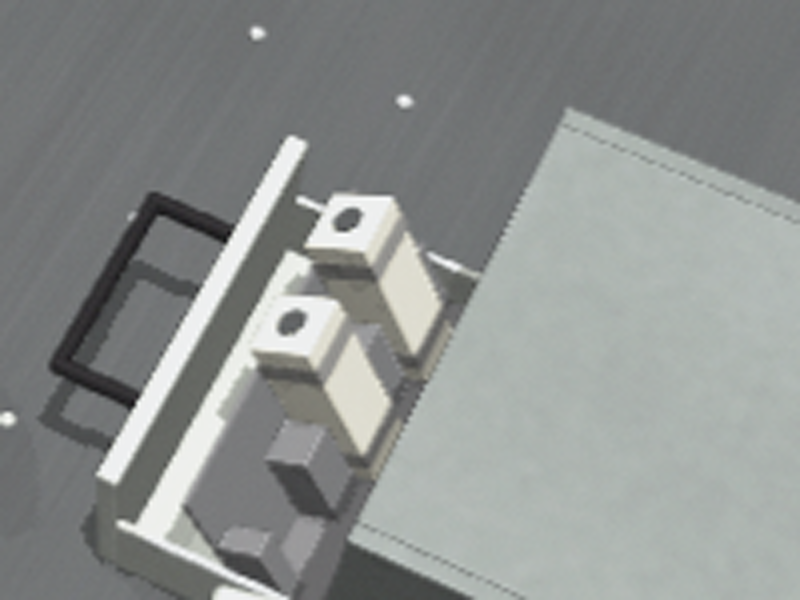

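```bash
python3 - <<'E'
from plant import ctrl
print(ctrl.sign_off())
E
```

```text
the job is handed in; nothing more can be done
None
```

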